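Clamp a sample bottle on its side on the bench shaker

ROBOT

A 6-joint arm with a two-finger parallel gripper is mounted at the origin on a cart in front of the work surface, level with it; the furniture and walls round the work are solid. World frame = base frame: x ahead of the robot, y to its left, z up, the work surface at z = 0. Lengths are in m, angles in rad, forces in N, time in s.
With the tool pointing down it reaches from about 0.3 to 0.775 m from the base axis. Payload 14.6 kg.
Tool frame: the origin (TCP) lies at the centre of the arm's flange, where the gripper is bolted on; the fingertips stand 173 mm ahead of it and the grasp point (between the pads) lies 155 mm ahead of it (ctrl.tip_extent is the distance from the TCP to the fingertips, in m); z points along the fingers, y is the line along which they close (so a half turn about z gives the same grasp; the last joint's range is limited). The gripper opens to 85 mm and grips with 20 to 120 N. Pads are 22 mm wide; open, the fingers measure 114 mm over their backs; the gripper's body (76 mm by 85 mm) begins 54 mm behind the grasp point. The pads swing forward as they close: fully open they stand 13 mm farther back than shut.
Start: joints at [-1.35, 0.3, 1.521, -0, 1.321, -0.067], TCP at [0.156, -0.527, 0.405] pointing down, gripper open.
Joint ranges: [-3.03, 3.03], [-0.79, 2.21], [0.23, 2.52], [-1.04, 4.18], [0, 3.07], [-2.55, 2.55]. Speed limits (rad/s): [2.22, 2.22, 2.57, 3.14, 3.14, 3.14].

INTERFACE

Orientations are given as a 3x3 rotation matrix whose columns are the frame's x, y, z axes.
In Python, from workcell import ctrl gives the robot as it stands.
- The arm moves only by the tool apply_moves, never from a script. Its argument "deltas" is a list of rows, each an object with "grip": the opening, from -1 (shut) to 1 (fully open); "delta_pos": the shift along the tool's x, y, z in cm, a list of three; "twist": the turn about the tool's z in degrees. In form: [{"grip": grip, "delta_pos": [tx, ty, tz], "twist": twist}, ...]. A call has 1 to 20 rows; each row shifts and turns the commanded pose from where the row before left it, along the tool's axes as they then stand; what a row does not reach is not made up. A row lasts 1/8 s, in which the tool goes at most 62.5 mm and 10.7 degrees, less where a joint would pass 70% of its speed; a pose out of reach is approached as far as the arm can. A call with a gripper value outside its range is refused whole. The fingers move at their own pace and stop on an object; "newtons" is the grip in N (left out, the last holds). Time passes only in rows, so rows that do not move let the fingers close. It gives the time, the measured TCP pose, the force, the opening and the grip force at its end, in the units of the state.
- ctrl.observe(): the state, without advancing time (a new reading comes with each control period).
- ctrl.get_image(name): name is "scene" or "top" or "wrist"; returns the picture (384x512x3 uint8, blue, green, red); there is no depth.
- ctrl.camera_info(name): a dict with "fx", "fy", "cx", "cy" (pixels), "T" (4x4, takes a point from camera to world coordinates). Camera axes: x right, y up, looking along -z (the intrinsics and any distortion apply to the point x, -y, -z); pixel columns grow to the right and rows downward; lengths in m; the calibration is good to about 2 mm. The wrist camera is an equidistant fisheye: a pixel r from the principal point sees the ray r / f radians off the axis. A picture is of the moment at which its call begins: read the wrist's pose just before it. camera_info takes no time and is no camera call; for the wrist camera it gives the pose at the moment of the call.
- ctrl.close_job(): hands the job in; it is judged then, once.
The state is a dict: "time": time; "joint_positions": joint angles; "joint_vel": joint speeds; "joint_torque": joint torques, N m; "ee_pos": TCP position; "orientation": TCP orientation; "contact_force": force on the tool from outside, world axes, zero at the start; "ft_torque": the same for the moment, N m; "finger_gap": opening from 0.0 (shut) to 1.0 (fully open); "finger_force": force on a finger pad.
Only numpy, scipy, OpenCV 4.12 (cv2) and the standard library are available. Lean on these libraries where they do the work, as an engineer would, in place of code of your own. Each camera call takes 0.05 s, during which the arm holds its last target. There are 200 camera calls.

TASK

Clamp the yellow-capped bottle on the bench shaker, lying on one of its broad sides: the carrier lets it out only by the cap, so lift it out by the cap, stand it upright and let go, then take it round the body and lay it down gently (never letting it drop or topple) in the middle of the rubber mat, between the two bars and parallel to them. Then squeeze in the red release button on the sliding clamp and, holding it in, slide the clamp up to the bottle and on, until the bottle rests against the fixed bar and the clamp's sprung rubber face is pushed in about half-way; let go, so that the clamp drops into its next locking step and keeps the bottle pressed against the fixed bar. Leave the other two bottles in the carrier, and the tape roll and the timer where they are.

Things in the scene. Friction and masses are not known exactly. Their poses are not given: they have to be found in the camera images.
- bottle_yellow: the bottle with the YELLOW cap, to be clamped: rectangular white plastic bottle with rounded edges, body 58 mm wide (its y), 38 mm thick (its x), 96 mm high; ribbed round screw cap 34 mm across from 107 to 131 mm; on both broad sides a paper label with a band of the cap's colour. About 0.17 kg. Origin: centre of the underside; z runs to the cap
- bottle_centre (a point): a point on the yellow-capped bottle's long axis at mid length, 65.5 mm above its underside
- bottle_blue: the bottle with the BLUE cap, same shape and axes as the yellow-capped one; a bystander that stays in the carrier
- bottle_green: the bottle with the GREEN cap, same shape and axes; a bystander that stays in the carrier
- carrier: dark grey open plastic box, fixed, 78 mm (x) by 222 mm (y, 241 over its end lugs), 92 mm high, walls and floor 3 mm. Three cells in a row along its y, centres at -73, 0, +73 mm, each about 72 x 70 mm: no room for fingers beside a bottle, whose cap stands 18 to 42 mm above the walls. Any bottle can be in any cell. Origin: centre of the underside
- shaker: low white bench shaker, off and fixed: platform 240 mm (its x) by 290 mm (y). Black rubber mat 176 x 280 mm, top 70 mm above the bench, between two rails along y at x = -100 and +100 mm (12 mm wide, tops at 79 mm). Origin: centre of the underside; x away from the robot, the control panel on -x; y towards the fixed bar
- fixed_face (a point): on the shaker: foot of the middle of the fixed bar's rubber face, at the mat's top, shaker y = +100 mm. The bar runs along the shaker's x, faces -y, is 176 mm long, 18 mm deep, and its top is 102 mm above the bench; end blocks 24 mm wide on the rails, tops 103 mm
- clamp (a joint): place (m) of the sliding clamp along shaker y: 0 open (where it starts), 0.135 end stop. Its cross bar is parallel to the fixed bar, top 102 mm above the bench, 35 mm deep. Button out: locked by a pawl in a rack, 5 mm steps, holds 50 N. Button 4 mm or more in: slides with 1 to 2 N. The rubber face, not pushed in, is at shaker y = clamp - 75 mm; it meets a bottle lying at the fixed bar at 0.117
- release (a joint): travel (m) of the red thumb button: 0 out (locked), 0.006 fully in; sprung, 4 N to start and 5 N fully in; it moves along the shaker's +x when pressed. If let go between two steps of the rack, the button stays part-way out until the sprung face has pushed the clamp back (up to 5 mm) into the step
- presser (a joint): how far (m) the clamp's sprung rubber face is pushed in: 0 out, 0.012 bottomed; 0.5 N to start and 1 N more per mm. The clamp locks with it at about 2.3 or 7.3 mm; let go below 2.3 mm it backs off and holds nothing. The face is 160 mm long and 26 mm high, from 74 to 100 mm above the bench
- clamp_grip (a point): centre of the clamp's squeeze grip, 130 mm above the bench, on the carriage on the near rail (shaker x = -101 mm), 45 mm behind (-y of) the rubber face; moves with the clamp. Along shaker x the grip is 50 mm wide, 44 with the button in: red button on -x, black rest on +x, both about 26 mm wide, from 114 to 144 mm above the bench. Grip top at 149 mm, carriage under it ends at 104 mm
- timer: small white digital timer beside the shaker, 68 x 62 x 18 mm, loose on the bench; a bystander. Origin: centre of the underside
- tape: roll of masking tape lying flat, 85 mm across, 19 mm high, loose on the bench; a bystander. Origin: centre of the underside
Not all that is in view belongs to the job. Leave any pink look-alike of the bottle_yellow alone.

How it is judged:
By the outcome, as a careful person would: the job done as asked, in the order asked, and still so for the second after the job is handed in, with the robot touching nothing.
It also fails if it takes over 59 s, if anything falls off the work surface, if the arm or the gripper's body presses on something with over 40 N, if the wrist force passes 120 N, or if a joint passes its speed limit or range.

## Working session

There is one attempt and no reset: what is moved stays moved. The work goes in short steps, Python scripts to look and compute and a tool call to move; the robot and the scene stay as the last step left them, time stands still between calls to the robot, and variables do not carry over. Pictures are saved under pics/ and viewed, at most 10 in all, crops included, and the job is handed in when it is done.

Besides the shell and the picture viewer there is one more tool, called as a command line: name --argument value ..., lists and objects as JSON in quotes. apply_moves: Moves the arm, as the interface text tells. Its arguments: {"type":"object","properties":{"deltas":{"type":"array","items":{"type":"object","properties":{"grip":{"type":"number"},"delta_pos":{"type":"array","items":{"type":"number"}},"twist":{"type":"number"}}}},"newtons":{"type":"number"}},"required":["deltas"]}

```bash
mkdir -p pics; ls; python3 - <<'E'
from workcell import ctrl
import cv2,numpy as np
s=ctrl.observe(); print(s['ee_pos'],np.round(s['orientation'],3).tolist(),s['time'],s['finger_gap'])
a=ctrl.get_image("scene");b=ctrl.get_image("top")
cv2.imwrite('pics/scene.png',a);cv2.imwrite('pics/top.png',b)
cv2.imwrite('pics/both.png',np.vstack([cv2.resize(a,(512,384))[:300],b[:300]]) )
for n in("scene","top"):
  c=ctrl.camera_info(n);print(n,{k:(np.round(v,4).tolist()) for k,v in c.items() if not isinstance(v,str)})
E
```

```text
pics
[ 0.15608873 -0.52735474  0.40408537] [[0.959, 0.284, -0.0], [0.284, -0.959, 0.001], [0.0, -0.001, -1.0]] 0.0 0.9983438765628626
scene {'fx': 394.5891, 'fy': 394.5891, 'cx': 256.3289, 'cy': 195.0678, 'T': [[-0.6895, 0.5308, -0.4929, -0.1253], [-0.7241, -0.4911, 0.4842, 0.6349], [0.0149, 0.6907, 0.723, 1.0568], [0.0, 0.0, 0.0, 1.0]]}
top {'fx': 489.3188, 'fy': 489.3188, 'cx': 259.9714, 'cy': 187.5993, 'T': [[-0.0132, 0.9858, -0.1673, 0.2872], [-0.9999, -0.0133, 0.0004, 0.0134], [-0.0018, 0.1673, 0.9859, 1.6315], [0.0, 0.0, 0.0, 1.0]]}
```

View pics/top.png

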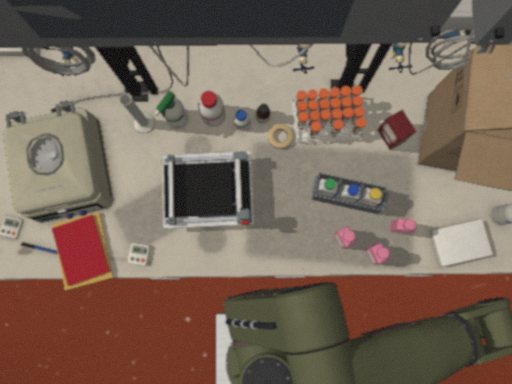

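View pics/scene.png

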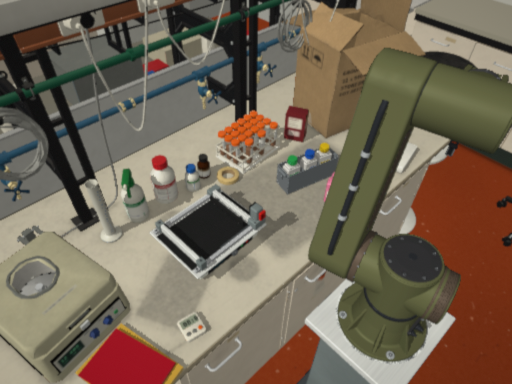

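Top view: carrier at about (350,193), with the yellow cap at (375,194) on its −y end. The shaker is at about (207,190), clamp bar on the right and red button at (246,222). I'll zoom in on both for precise pixels.

```bash
cat > h.py <<'E'
import numpy as np,cv2
from workcell import ctrl
def ray(c,u,v):
    T=np.array(c['T']);return T[:3,3],T[:3,:3]@np.array([(u-c['cx'])/c['fx'],-(v-c['cy'])/c['fy'],-1])
def at(c,u,v,z):
    o,d=ray(c,u,v);return o+d*(z-o[2])/d[2]
def proj(c,P):
    T=np.array(c['T']);q=(np.atleast_2d(P)-T[:3,3])@T[:3,:3]
    return np.c_[c['cx']+c['fx']*q[:,0]/-q[:,2],c['cy']+c['fy']*q[:,1]/q[:,2]]
E
python3 - <<'E'
import cv2,numpy as np
b=cv2.imread('pics/top.png')
x=cv2.resize(b[145:235,155:265],None,fx=7,fy=7,interpolation=cv2.INTER_CUBIC)[:,:770]
cv2.imwrite('pics/z1.png',x[:600])
y=cv2.resize(b[165:225,305:395],None,fx=8,fy=8,interpolation=cv2.INTER_CUBIC)
cv2.imwrite('pics/z2.png',y)
from h import *
c=ctrl.camera_info('top');hsv=cv2.cvtColor(b,cv2.COLOR_BGR2HSV)
for n,lo,hi,z in(('y',(18,120,120),(32,255,255),.134),('b',(105,120,90),(125,255,255),.134),('g',(50,100,60),(85,255,255),.134),('red',(0,150,120),(6,255,255),.13)):
  m=cv2.inRange(hsv,lo,hi)
  k,l,s,ce=cv2.connectedComponentsWithStats(m)
  for i in range(1,k):
    if s[i,4]>8 and 150<ce[i][1]<240 and 150<ce[i][0]<400: print(n,s[i],ce[i],at(c,*ce[i],z).round(4))
E
```

```text
y [370 188  11  11  97] [375.09278351 193.13402062] [ 0.5192 -0.3434  0.134 ]
b [349 184  10  11  86] [353.18604651 189.01162791] [ 0.533  -0.2762  0.134 ]
g [325 178  10  11  85] [329.98823529 183.16470588] [ 0.5524 -0.205   0.134 ]
red [242 221   7   3  18] [244.83333333 222.05555556] [0.4352 0.0608 0.13  ]
```

View pics/z1.png

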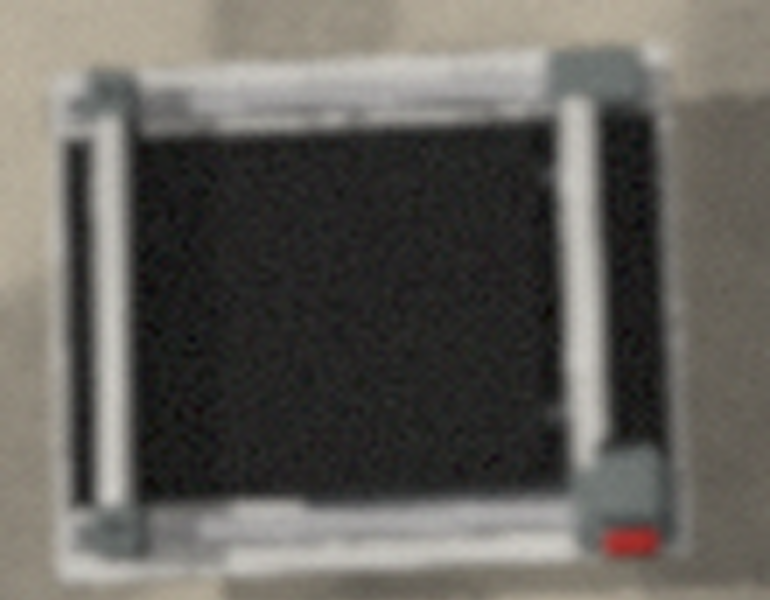

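View pics/z2.png

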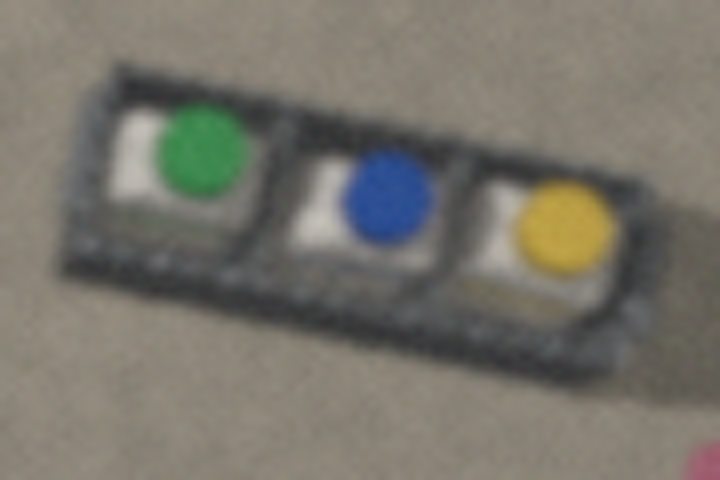

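Zoomed: the caps are in the order green, blue, yellow. The broad sides face carrier ±x. In the shaker crop, the fixed bar's inner edge runs (131,118)–(133,503) and the mat corners are at (65,140), (70,503) and (658,112).

```bash
cat >> h.py <<'E'
def yaw(R): return np.arctan2(R[1,1],R[0,1])   # of the closing line (tool y)
def rows(p,ps,y,tgt,ty,n):
    """print n equal rows (tool axes cm, twist deg) from p (commanded), tool-y yaw y, to world tgt, yaw ty"""
    d=(np.array(tgt)-p)/n; dy=np.degrees(ty-y)/n; out=[]
    for i in range(n):
        a=y+np.radians(dy)*i
        Y=np.array([np.cos(a),np.sin(a)]);X=np.array([-Y[1],Y[0]])  # x = y cross z, z down
        out.append(([round(float(100*d[:2]@X),2),round(float(100*d[:2]@Y),2),round(float(-100*d[2]),2)],round(float(-dy),1)))
    return out
E
python3 - <<'E'
from h import *
from scipy.optimize import least_squares
c=ctrl.camera_info('top')
P=np.array([[88,100,102],[-88,100,102],[88,118,102],[-88,118,102],[88,140,70],[-88,140,70],[88,-140,70]])/1e3
U=np.array([[131,118],[133,503],[92,118],[97,505],[65,140],[70,503],[658,112]])
uv=(U+.5)/7-.5+[155,145]
def W(q,P):
    a=q[2];R=np.array([[np.cos(a),-np.sin(a)],[np.sin(a),np.cos(a)]]);return np.c_[P[:,:2]@R.T+q[:2],P[:,2]]
r=least_squares(lambda q:(proj(c,W(q,P))-uv).ravel(),[.5,.13,0])
print('shaker',r.x,np.degrees(r.x[2]),r.fun.reshape(-1,2).round(2).tolist())
B=np.array([[-126,-120,130],[-101,-120,149]])/1e3
print('button world',W(r.x,B), proj(c,W(r.x,B)))
s=ctrl.observe();R=np.array(s['orientation']);X=R[:,0];print(np.cross(R[:,1],R[:,2]),X)
y=yaw(R);print(np.degrees(y))
for x in rows(s['ee_pos'],0,y,[.519,-.343,.40],np.radians(-13.5),9):print(x)
E
```

```text
shaker [0.55055146 0.1855341  0.02798373] 1.6033496385209896 [[0.35, -0.07], [0.72, -0.36], [0.3, 0.16], [0.13, -0.41], [-0.75, -0.55], [-1.02, 1.25], [0.24, -0.04]]
button world [[0.4279584  0.06205559 0.13      ]
 [0.45294861 0.0627551  0.149     ]] [[244.4371202  224.41341833]
 [243.93564867 215.63726203]]
[9.58876959e-01 2.83822080e-01 7.03528660e-05] [9.58876959e-01 2.83822080e-01 7.03528660e-05]
-73.51154429418246
([4.45, -0.82, 0.05], -6.7)
([4.51, -0.3, 0.05], -6.7)
([4.52, 0.23, 0.05], -6.7)
([4.46, 0.75, 0.05], -6.7)
([4.34, 1.26, 0.05], -6.7)
([4.17, 1.76, 0.05], -6.7)
([3.93, 2.23, 0.05], -6.7)
([3.65, 2.67, 0.05], -6.7)
([3.31, 3.08, 0.05], -6.7)
```

apply_moves --deltas '[{"grip": 1,"delta_pos": [4.45,-0.82,0],"twist": -6.7},{"grip": 1,"delta_pos": [4.51,-0.3,0],"twist": -6.7},{"grip": 1,"delta_pos": [4.52,0.23,0],"twist": -6.7},{"grip": 1,"delta_pos": [4.46,0.75,0],"twist": -6.7},{"grip": 1,"delta_pos": [4.34,1.26,0],"twist": -6.7},{"grip": 1,"delta_pos": [4.17,1.76,0],"twist": -6.7},{"grip": 1,"delta_pos": [3.93,2.23,0],"twist": -6.7},{"grip": 1,"delta_pos": [3.65,2.67,0],"twist": -6.7},{"grip": 1,"delta_pos": [3.31,3.08,0],"twist": -6.7},{"grip": 1,"delta_pos": [0,0,0],"twist": 0},{"grip": 1,"delta_pos": [0,0,0],"twist": 0}]'

```text
time: 1.48
ee_pos: [0.5183, -0.3423, 0.4042]
orientation: [[0.229, 0.973, -0.001], [0.973, -0.229, 0.0], [0.0, -0.001, -1.0]]
contact_force: [-0.6, -0.3, 0.2]
finger_gap: 0.999
finger_force: 0.0
```

```bash
python3 - <<'E'
from h import *
s=ctrl.observe();c=ctrl.camera_info('wrist');im=ctrl.get_image('wrist')
print(s['ee_pos'],np.degrees(yaw(np.array(s['orientation']))),s['time'],s['contact_force'],s['finger_gap'])
print({k:(v if isinstance(v,str) else np.round(v,4).tolist()) for k,v in c.items()})
cv2.imwrite('pics/w1.png',im)
E
```

```text
[ 0.51831613 -0.34228118  0.40423979] -13.250899683575698 1.475 [-0.64192184 -0.32900502  0.15908189] 0.9991129203290845
{'fx': 297.3186, 'fy': 297.3186, 'cx': 255.9036, 'cy': 192.0737, 'T': [[0.9735, 0.2179, 0.0691, 0.5361], [-0.2286, 0.9297, 0.2888, -0.2687], [-0.0013, -0.297, 0.9549, 0.3728], [0.0, 0.0, 0.0, 1.0]]}
```

View pics/w1.png

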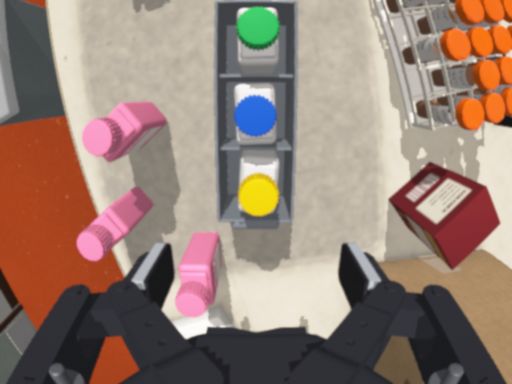

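Wrist view: yellow cap at (258,193), blue (255,115), green (258,28). Three pink look-alikes lie to the left, one with its cap at (195,300). I'll compute the positions.

```bash
cat >> h.py <<'E'
def wat(c,u,v,z):
    d=np.array([u-c['cx'],v-c['cy']]);r=np.hypot(*d);t=r/c['fx']
    q=np.array([d[0]/r*np.sin(t),-d[1]/r*np.sin(t),-np.cos(t)])
    T=np.array(c['T']);w=T[:3,:3]@q;o=T[:3,3];return o+w*(z-o[2])/w[2]
E
python3 - <<'E'
from h import *
c=ctrl.camera_info('wrist');b=cv2.imread('pics/w1.png');hsv=cv2.cvtColor(b,cv2.COLOR_BGR2HSV)
for n,lo,hi in(('y',(22,150,120),(32,255,255)),('b',(105,120,90),(125,255,255)),('g',(50,100,60),(85,255,255))):
  m=cv2.inRange(hsv,lo,hi);k,l,s,ce=cv2.connectedComponentsWithStats(m);i=1+np.argmax(s[1:,4])
  print(n,s[i],ce[i],wat(c,*ce[i],.134).round(4)[:2],wat(c,*ce[i],.124).round(4)[:2])
for n,u,v,z in(('pinkcap',195,300,.131),('pinkcap',195,300,.02),('pinkbody',205,240,.0),('pinkbody',205,240,.04),('Lwall',218,100,.092),('Lwall',217,200,.092),('Rwall',296,100,.092),('Rwall',292,200,.092),('end',222,221,.092),('end',290,221,.092)):print(n,u,v,z,wat(c,u,v,z).round(4)[:2])
E
```

```text
y [ 238  174   41   42 1329] [258.22874342 194.69826938] [ 0.5199 -0.344 ] [ 0.5193 -0.3472]
b [ 234   96   43   40 1318] [254.75113809 115.38163885] [ 0.5323 -0.2789] [ 0.5322 -0.2793]
g [ 236    6   44   43 1410] [257.57588652  27.23404255] [ 0.551  -0.2091] [ 0.5517 -0.2066]
pinkcap 195 300 0.131 [ 0.4306 -0.4412]
pinkcap 195 300 0.02 [ 0.3824 -0.5201]
pinkbody 205 240 0.0 [ 0.4227 -0.4344]
pinkbody 205 240 0.04 [ 0.4348 -0.4167]
Lwall 218 100 0.092 [ 0.5017 -0.2581]
Lwall 217 200 0.092 [ 0.4756 -0.3532]
Rwall 296 100 0.092 [ 0.5727 -0.2748]
Rwall 292 200 0.092 [ 0.5489 -0.3704]
end 222 221 0.092 [ 0.4744 -0.3764]
end 290 221 0.092 [ 0.5425 -0.3924]
```

apply_moves --deltas '[{"grip": 1,"delta_pos": [-0.14,0.16,4],"twist": 0},{"grip": 1,"delta_pos": [0,0,4],"twist": 0},{"grip": 1,"delta_pos": [0,0,3],"twist": 0},{"grip": 0.6,"delta_pos": [0,0,1.7],"twist": 0},{"grip": -1,"delta_pos": [0,0,0],"twist": 0},{"grip": -1,"delta_pos": [0,0,0],"twist": 0},{"grip": -1,"delta_pos": [0,0,0],"twist": 0},{"grip": -1,"delta_pos": [0,0,0],"twist": 0}]' --newtons 40

```text
time: 2.52
ee_pos: [0.5199, -0.3441, 0.2793]
orientation: [[0.229, 0.974, 0.002], [0.974, -0.229, -0.002], [-0.001, 0.002, -1.0]]
contact_force: [-1.6, 0.4, 6.5]
finger_gap: 0.384
finger_force: 40.5
```

```bash
python3 - <<'E'
from h import *
s=ctrl.observe();y=yaw(np.array(s['orientation']));p=s['ee_pos'].copy();p[2]+=.15
for x in rows(p,0,y,[.4863,.1917,p[2]],np.radians(2.3),11):print(x)
E
```

```text
([4.67, -1.41, -0.0], -1.4)
([4.71, -1.3, -0.0], -1.4)
([4.74, -1.18, -0.0], -1.4)
([4.76, -1.06, -0.0], -1.4)
([4.79, -0.94, -0.0], -1.4)
([4.81, -0.83, -0.0], -1.4)
([4.83, -0.71, -0.0], -1.4)
([4.84, -0.59, -0.0], -1.4)
([4.86, -0.47, -0.0], -1.4)
([4.87, -0.35, -0.0], -1.4)
([4.88, -0.23, -0.0], -1.4)
```

apply_moves --deltas '[{"grip": -1,"delta_pos": [0,0,-3],"twist": 0},{"grip": -1,"delta_pos": [0,0,-4],"twist": 0},{"grip": -1,"delta_pos": [0,0,-4],"twist": 0},{"grip": -1,"delta_pos": [0,0,-4],"twist": 0},{"grip": -1,"delta_pos": [4.67,-1.41,0],"twist": -1.4},{"grip": -1,"delta_pos": [4.71,-1.3,0],"twist": -1.4},{"grip": -1,"delta_pos": [4.74,-1.18,0],"twist": -1.4},{"grip": -1,"delta_pos": [4.76,-1.06,0],"twist": -1.4},{"grip": -1,"delta_pos": [4.79,-0.94,0],"twist": -1.4},{"grip": -1,"delta_pos": [4.81,-0.83,0],"twist": -1.4},{"grip": -1,"delta_pos": [4.83,-0.71,0],"twist": -1.4},{"grip": -1,"delta_pos": [4.84,-0.59,0],"twist": -1.4},{"grip": -1,"delta_pos": [4.86,-0.47,0],"twist": -1.4},{"grip": -1,"delta_pos": [4.87,-0.35,0],"twist": -1.4},{"grip": -1,"delta_pos": [4.88,-0.23,0],"twist": -1.4},{"grip": -1,"delta_pos": [0,0,0],"twist": 0},{"grip": -1,"delta_pos": [0,0,0],"twist": 0}]'

```text
time: 4.65
ee_pos: [0.4865, 0.1918, 0.4278]
orientation: [[-0.038, 0.999, 0.0], [0.999, 0.038, -0.0], [-0.0, 0.0, -1.0]]
contact_force: [0.6, -0.2, -1.8]
finger_gap: 0.383
finger_force: 40.4
```

```bash
python3 - <<'E'
from h import *
s=ctrl.observe();c=ctrl.camera_info('wrist');im=ctrl.get_image('wrist')
print(s['ee_pos'],np.degrees(yaw(np.array(s['orientation']))),s['time'],s['contact_force'],s['finger_gap'],np.round(c['T'],4).tolist())
cv2.imwrite('pics/w2.png',im)
E
```

```text
[0.48647416 0.1918449  0.42783351] 2.201230879601464 4.65 [ 0.59052712 -0.17619775 -1.8165589 ] 0.38331204464574925 [[0.9992, -0.0374, -0.0113, 0.484], [0.039, 0.9541, 0.297, 0.2674], [-0.0003, -0.2972, 0.9548, 0.3964], [0.0, 0.0, 0.0, 1.0]]
```

View pics/w2.png

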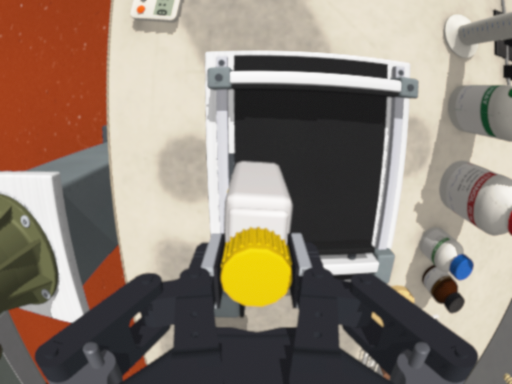

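Wrist view: the bottle hangs upright with its base at about (237–277,163). The fixed bar's front edge runs (232,84)–(402,95). The mat edges are near (234,110) on the left and (387,110)–(378,240) on the right.

```bash
python3 - <<'E'
from h import *
c=ctrl.camera_info('wrist');g=cv2.cvtColor(cv2.imread('pics/w2.png'),cv2.COLOR_BGR2GRAY).astype(float)
def edge(line):  # strongest bright/dark step, subpixel-ish
    d=np.abs(np.diff(cv2.GaussianBlur(line.reshape(1,-1),(5,1),0).ravel()));i=d.argmax();return i+.5
for u in (250,290,330,370):
    v=edge(g[80:105,u])+80; print('bar',u,v,wat(c,u,v,.102).round(4)[:2])
for v in (110,130,150,200,230):
    ur=edge(g[v,365:398])+365; print('R',v,ur,wat(c,ur,v,.07).round(4)[:2])
for v in (110,130,150):
    ul=edge(g[v,224:245])+224; print('L',v,ul,wat(c,ul,v,.07).round(4)[:2])
s=ctrl.observe();print(s['ee_pos'])
# bottle yaw: base side edges
zb=s['ee_pos'][2]-.155-.122+.003+.0
for a in((237,163),(277,163)):print(wat(c,*a,zb).round(4)[:2],zb)
E
```

```text
bar 250 82.5 [0.4776 0.2865]
bar 290 83.5 [0.5166 0.2874]
bar 330 84.5 [0.5567 0.2897]
bar 370 88.5 [0.5996 0.2904]
R 110 385.5 [0.6337 0.2704]
R 130 384.5 [0.6348 0.2469]
R 150 382.5 [0.635 0.223]
R 200 377.5 [0.6378 0.161 ]
R 230 373.5 [0.6397 0.1206]
L 110 233.5 [0.4601 0.2578]
L 130 234.5 [0.4618 0.2358]
L 150 234.5 [0.4623 0.2134]
[0.48659503 0.1914159  0.42782116]
[0.4703 0.2163] 0.15382116365307041
[0.5036 0.2175] 0.15382116365307041
```

apply_moves --deltas '[{"grip": -1,"delta_pos": [0,0,2.5],"twist": 0},{"grip": -1,"delta_pos": [0,0,2.5],"twist": 0},{"grip": -1,"delta_pos": [0,0,2],"twist": 0},{"grip": -1,"delta_pos": [0,0,0.7],"twist": 0},{"grip": -1,"delta_pos": [0,0,0.2],"twist": 0},{"grip": -1,"delta_pos": [0,0,0.1],"twist": 0},{"grip": -1,"delta_pos": [0,0,0],"twist": 0},{"grip": -1,"delta_pos": [0,0,0],"twist": 0}]'

```text
time: 5.7
ee_pos: [0.4866, 0.1921, 0.348]
orientation: [[-0.038, 0.999, 0.001], [0.999, 0.038, 0.0], [0.0, 0.001, -1.0]]
contact_force: [-0.0, 1.0, -1.2]
finger_gap: 0.382
finger_force: 40.4
```

apply_moves --deltas '[{"grip": -1,"delta_pos": [0,0,0.1],"twist": 0},{"grip": -1,"delta_pos": [0,0,0],"twist": 0},{"grip": -1,"delta_pos": [0,0,0.1],"twist": 0},{"grip": -1,"delta_pos": [0,0,0],"twist": 0},{"grip": -1,"delta_pos": [0,0,0],"twist": 0}]'

```text
time: 6.32
ee_pos: [0.4866, 0.1922, 0.3463]
orientation: [[-0.038, 0.999, 0.001], [0.999, 0.038, 0.0], [0.0, 0.001, -1.0]]
contact_force: [-2.2, 0.2, 5.2]
finger_gap: 0.381
finger_force: 41.1
```

apply_moves --deltas '[{"grip": -0.1,"delta_pos": [0,0,0],"twist": 0},{"grip": 0.2,"delta_pos": [0,0,0],"twist": 0},{"grip": 1,"delta_pos": [0,0,0],"twist": 0},{"grip": 1,"delta_pos": [0,0,0],"twist": 0},{"grip": 1,"delta_pos": [0,0,-2],"twist": 0},{"grip": 1,"delta_pos": [0,0,-4],"twist": 0},{"grip": 1,"delta_pos": [0,0,0],"twist": -10},{"grip": 1,"delta_pos": [0,0,0],"twist": -10},{"grip": 1,"delta_pos": [0,0,0],"twist": -10},{"grip": 1,"delta_pos": [0,0,0],"twist": -10},{"grip": 1,"delta_pos": [0,0,0],"twist": -10},{"grip": 1,"delta_pos": [0,0,0],"twist": -10},{"grip": 1,"delta_pos": [0,0,0],"twist": -10},{"grip": 1,"delta_pos": [0,0,0],"twist": -10},{"grip": 1,"delta_pos": [0,0,0],"twist": -9.8},{"grip": 1,"delta_pos": [0,0,0],"twist": 0},{"grip": 1,"delta_pos": [0,0,0],"twist": 0}]'

```text
time: 8.45
ee_pos: [0.4866, 0.192, 0.4057]
orientation: [[-1.0, -0.031, -0.0], [-0.031, 1.0, 0.0], [0.0, 0.0, -1.0]]
contact_force: [-0.3, -0.2, 0.4]
finger_gap: 1.0
finger_force: 0.0
```

```bash
python3 - <<'E'
from h import *
s=ctrl.observe();c=ctrl.camera_info('wrist');im=ctrl.get_image('wrist')
print(s['ee_pos'],np.degrees(yaw(np.array(s['orientation']))),s['time'],s['contact_force'],s['finger_gap'],np.round(c['T'],4).tolist())
cv2.imwrite('pics/w3.png',im)
hsv=cv2.cvtColor(im,cv2.COLOR_BGR2HSV)
m=cv2.inRange(hsv,(22,150,120),(32,255,255));k,l,st,ce=cv2.connectedComponentsWithStats(m);i=1+np.argmax(st[1:,4])
print(st[i],ce[i],wat(c,*ce[i],.198)[:2])
E
```

```text
[0.48657845 0.19202763 0.4056739 ] 91.76296966737566 8.45 [-0.32010242 -0.2170389   0.43291352] 1.0002577289102514 [[-0.0315, -0.9545, -0.2965, 0.4111], [0.9995, -0.0301, -0.0093, 0.1895], [-0.0, -0.2966, 0.955, 0.3743], [0.0, 0.0, 0.0, 1.0]]
[ 228  190   52   58 2383] [253.56105749 219.1867394 ] [0.48410035 0.19025192]
```

View pics/w3.png

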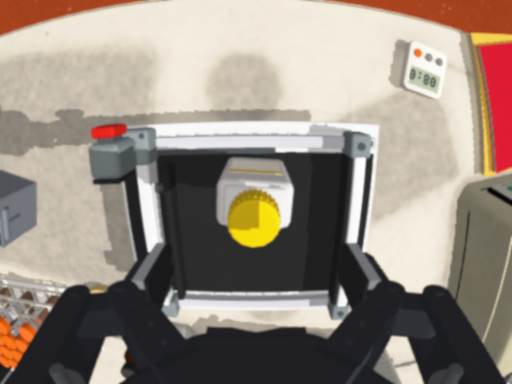

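The bottle stands upright on the mat with its cap at (253,219), square to the bars. I'll take it round the body across its 58 mm width.

apply_moves --deltas '[{"grip": 1,"delta_pos": [0.3,0,3],"twist": 0},{"grip": 1,"delta_pos": [0,0,3],"twist": 0},{"grip": 1,"delta_pos": [0,0,2.5],"twist": 0},{"grip": 1,"delta_pos": [0,0,1.3],"twist": 0},{"grip": 1,"delta_pos": [0,0,0],"twist": 0},{"grip": 0.6,"delta_pos": [0,0,0],"twist": 0},{"grip": 0.3,"delta_pos": [0,0,0],"twist": 0},{"grip": 0,"delta_pos": [0,0,0],"twist": 0},{"grip": -1,"delta_pos": [0,0,0],"twist": 0},{"grip": -1,"delta_pos": [0,0,0],"twist": 0}]' --newtons 20

```text
time: 9.75
ee_pos: [0.4838, 0.1919, 0.3087]
orientation: [[-0.999, -0.035, 0.002], [-0.035, 0.999, 0.0], [-0.002, 0.0, -1.0]]
contact_force: [-0.2, -1.9, 5.5]
finger_gap: 0.679
finger_force: 21.1
```

```bash
python3 -c "
import numpy as np
a=np.radians(np.arange(0,91,6));p=np.c_[-22*np.cos(a)+84*np.sin(a),22*np.sin(a)+84*np.cos(a)]/10
for i,d in enumerate(np.diff(p,axis=0)):print(6*(i+1),(-d).round(2))"
```

```text
6 [-0.89 -0.18]
12 [-0.9  -0.09]
18 [-0.91  0.01]
24 [-0.9  0.1]
30 [-0.89  0.19]
36 [-0.86  0.29]
42 [-0.83  0.37]
48 [-0.78  0.46]
54 [-0.73  0.54]
60 [-0.67  0.61]
66 [-0.6   0.68]
72 [-0.53  0.74]
78 [-0.45  0.79]
84 [-0.36  0.83]
90 [-0.28  0.87]
```

apply_moves --deltas '[{"grip": -1,"delta_pos": [-0.45,0,-0.09],"twist": 0},{"grip": -1,"delta_pos": [-0.44,0,-0.09],"twist": 0},{"grip": -1,"delta_pos": [-0.9,0,-0.09],"twist": 0},{"grip": -1,"delta_pos": [-0.91,0,0.01],"twist": 0},{"grip": -1,"delta_pos": [-0.9,0,0.1],"twist": 0},{"grip": -1,"delta_pos": [0,0,0],"twist": 0}]'

```text
time: 10.5
ee_pos: [0.5201, 0.1931, 0.3089]
orientation: [[-0.999, -0.034, -0.0], [-0.034, 0.999, -0.0], [0.0, -0.0, -1.0]]
contact_force: [-0.5, 0.0, -1.8]
finger_gap: 0.682
finger_force: 21.7
```

```bash
python3 - <<'E'
from h import *
im=ctrl.get_image('scene');b=ctrl.get_image('top')
s=ctrl.observe();print(s['ee_pos'],s['contact_force'],s['finger_gap'],s['finger_force'])
cv2.imwrite('pics/s4.png',np.hstack([cv2.resize(im[170:290,140:280],(560,480)),cv2.resize(b[130:250,205-25:205+35],(240,480))]))
E
```

```text
[0.51952553 0.19316825 0.30905805] [ 0.69161701  0.07505614 -1.40418137] 0.6806898693742375 21.673455018899404
```

View pics/s4.png

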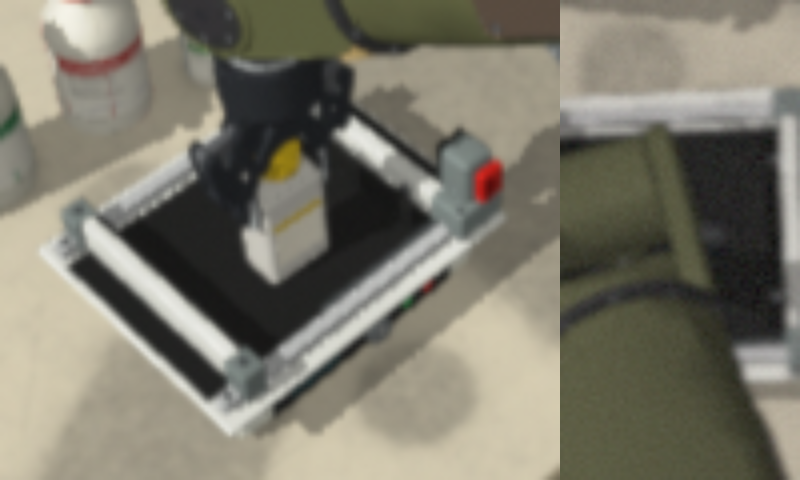

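The scene view shows the bottle still hanging upright in the pads: cap at (283,158) in the crop, foot just off the mat. So it needs downward press for the foot to grip. I'll track tilt numerically from the cap blob in the scene camera, intersected with the bottle's axis plane.

```bash
cat >> h.py <<'E'
def tilt():
    c=ctrl.camera_info('scene');s=ctrl.observe();im=ctrl.get_image('scene');hsv=cv2.cvtColor(im,cv2.COLOR_BGR2HSV)
    m=cv2.inRange(hsv,(20,150,90),(33,255,255));k,l,st,ce=cv2.connectedComponentsWithStats(m)
    print('t',round(s['time'],2),s['ee_pos'].round(4),'F',np.round(s['contact_force'],1),'gap',round(s['finger_gap'],3),round(s['finger_force'],1))
    for i in range(1,k):
        if st[i,4]>6 and 140<ce[i][0]<300 and 160<ce[i][1]<300:
            o,d=ray(c,*ce[i]);p=o+d*((s['ee_pos'][1]-o[1])/d[1])
            print(st[i].tolist(),ce[i].round(1),'blob xz rel grasp mm',(1e3*(p-s['ee_pos']+[0,0,.155])[[0,2]]).round(0))
    return im
E
python3 -c "
from h import *
tilt()"
```

```text
t 10.6 [0.5195 0.1932 0.3091] F [ 0.7  0.1 -1.4] gap 0.681 21.7
[207, 205, 8, 10, 53] [210.9 209.8] blob xz rel grasp mm [-7. 36.]
```

apply_moves --deltas '[{"grip": -1,"delta_pos": [0,0,-0.4],"twist": 0},{"grip": -1,"delta_pos": [1.5,0,0],"twist": 0},{"grip": -1,"delta_pos": [1.8,0,0],"twist": 0},{"grip": -1,"delta_pos": [0,0,0.4],"twist": 0},{"grip": -1,"delta_pos": [0,0,0.2],"twist": 0},{"grip": -1,"delta_pos": [0,0,0.2],"twist": 0},{"grip": -1,"delta_pos": [0,0,0],"twist": 0}]'

```text
time: 11.52
ee_pos: [0.4876, 0.1919, 0.307]
orientation: [[-0.999, -0.034, 0.003], [-0.034, 0.999, 0.0], [-0.003, 0.0, -1.0]]
contact_force: [-2.5, -3.6, 14.8]
finger_gap: 0.674
finger_force: 18.4
```

apply_moves --deltas '[{"grip": -1,"delta_pos": [-0.4,0,0],"twist": 0},{"grip": -1,"delta_pos": [-0.5,0,0],"twist": 0},{"grip": -1,"delta_pos": [-0.6,0,0],"twist": 0},{"grip": -1,"delta_pos": [-0.6,0,0],"twist": 0}]'

```text
time: 12.02
ee_pos: [0.5085, 0.1927, 0.3064]
orientation: [[-0.999, -0.035, 0.002], [-0.035, 0.999, 0.0], [-0.002, 0.0, -1.0]]
contact_force: [-2.2, -1.7, 6.9]
finger_gap: 0.677
finger_force: 19.8
```

```bash
python3 -c "
from h import *
tilt()"
```

```text
t 12.03 [0.5085 0.1927 0.3064] F [-2.2 -1.7  6.9] gap 0.677 19.8
[210, 208, 7, 8, 34] [213.2 211.6] blob xz rel grasp mm [-6. 39.]
```

The foot slides (μ≈0.3): the pads' torsional hold is too strong at 20 N. I'll try a softer, position-limited grip.

apply_moves --deltas '[{"grip": 0.34,"delta_pos": [0,0,0],"twist": 0},{"grip": 0.34,"delta_pos": [0,0,0],"twist": 0},{"grip": 0.34,"delta_pos": [0,0,0],"twist": 0}]'

```text
time: 12.45
ee_pos: [0.5085, 0.1927, 0.3063]
orientation: [[-0.999, -0.034, 0.003], [-0.034, 0.999, 0.0], [-0.003, 0.0, -1.0]]
contact_force: [1.3, -1.9, 6.4]
finger_gap: 0.675
finger_force: 20.1
```

apply_moves --deltas '[{"grip": 0.354,"delta_pos": [0,0,0],"twist": 0},{"grip": 0.354,"delta_pos": [0,0,0],"twist": 0},{"grip": 0.354,"delta_pos": [0,0,0],"twist": 0}]'

```text
time: 12.82
ee_pos: [0.5085, 0.1927, 0.3063]
orientation: [[-0.999, -0.034, 0.003], [-0.034, 0.999, 0.0], [-0.003, 0.0, -1.0]]
contact_force: [1.3, -1.8, 7.1]
finger_gap: 0.675
finger_force: 12.3
```

apply_moves --deltas '[{"grip": 0.362,"delta_pos": [0,0,0],"twist": 0},{"grip": 0.362,"delta_pos": [0,0,0],"twist": 0},{"grip": 0.362,"delta_pos": [-0.3,0,0],"twist": 0},{"grip": 0.362,"delta_pos": [-0.4,0,0],"twist": 0},{"grip": 0.362,"delta_pos": [-0.5,0,0],"twist": 0},{"grip": 0.362,"delta_pos": [-0.5,0,0],"twist": 0}]'

```text
time: 13.58
ee_pos: [0.525, 0.1934, 0.3053]
orientation: [[-0.999, -0.035, 0.0], [-0.035, 0.999, 0.0], [-0.0, 0.0, -1.0]]
contact_force: [0.6, 0.0, -0.1]
finger_gap: 0.681
finger_force: 0.0
```

```bash
python3 -c "
from h import *
tilt()"
```

```text
t 13.57 [0.525  0.1934 0.3053] F [ 0.6  0.  -0.1] gap 0.681 0.0
[209, 207, 14, 14, 140] [215.7 213.8] blob xz rel grasp mm [-35.  41.]
```

```bash
python3 - <<'E'
from h import *
c=ctrl.camera_info('wrist');im=ctrl.get_image('wrist');hsv=cv2.cvtColor(im,cv2.COLOR_BGR2HSV)
m=cv2.inRange(hsv,(20,120,90),(34,255,255));k,l,st,ce=cv2.connectedComponentsWithStats(m)
for i in range(1,k):
  if st[i,4]>300:print(st[i],ce[i],wat(c,*ce[i],.195).round(4), 'top edge',wat(c,st[i,0]+st[i,2]/2,st[i,1],.19).round(4),'bot',wat(c,st[i,0]+st[i,2]/2,st[i,1]+st[i,3],.201).round(4))
E
```

```text
[  196   173   121   125 11388] [255.66526168 236.9932385 ] [0.4882 0.1918 0.195 ] top edge [0.4702 0.1914 0.19  ] bot [0.5062 0.1926 0.201 ]
```

The cap is at x≈0.489. So the bottle did pivot about its foot during the drag and rocked back onto its base when released; it stands upright. Regrip at 20 N with press, then follow the whole arc.

apply_moves --deltas '[{"grip": 0.7,"delta_pos": [0,0,0],"twist": 0},{"grip": 0.8,"delta_pos": [1.5,0,0],"twist": 0},{"grip": 0.8,"delta_pos": [2.4,0,0],"twist": 0},{"grip": 0.8,"delta_pos": [0,0,0],"twist": 0},{"grip": 0.4,"delta_pos": [0,0,0],"twist": 0},{"grip": -1,"delta_pos": [0,0,0],"twist": 0},{"grip": -1,"delta_pos": [0,0,0],"twist": 0}]' --newtons 20

```text
time: 14.55
ee_pos: [0.486, 0.192, 0.3056]
orientation: [[-0.999, -0.035, 0.001], [-0.035, 0.999, 0.0], [-0.001, 0.0, -1.0]]
contact_force: [-0.4, -0.2, 5.3]
finger_gap: 0.676
finger_force: 21.6
```

```bash
cat >> h.py <<'E'
def wcap():
    c=ctrl.camera_info('wrist');s=ctrl.observe();im=ctrl.get_image('wrist');hsv=cv2.cvtColor(im,cv2.COLOR_BGR2HSV)
    m=cv2.inRange(hsv,(20,120,90),(34,255,255));k,l,st,ce=cv2.connectedComponentsWithStats(m)
    for i in range(1,k):
        if st[i,4]>150:print('wrist blob',st[i],ce[i].round(0),wat(c,*ce[i],.195).round(4))
    return im
E
python3 -c "
from h import *
tilt();wcap()"
```

```text
t 14.55 [0.486  0.192  0.3056] F [-0.4 -0.2  5.3] gap 0.676 21.6
[215, 212, 8, 9, 43] [218.6 216.3] blob xz rel grasp mm [-7. 38.]
wrist blob [213 221  86   6 492] [255. 223.] [0.4447 0.1901 0.195 ]
wrist blob [ 208  274   97   58 4182] [256. 305.] [0.4747 0.1914 0.195 ]
```

apply_moves --deltas '[{"grip": -1,"delta_pos": [-0.3,0,0.1],"twist": 0},{"grip": -1,"delta_pos": [-0.4,0,0],"twist": 0},{"grip": -1,"delta_pos": [-0.5,0,0],"twist": 0},{"grip": -1,"delta_pos": [-0.6,0,-0.1],"twist": 0},{"grip": -1,"delta_pos": [-0.7,0,0],"twist": 0},{"grip": -1,"delta_pos": [-0.8,0,0.1],"twist": 0}]'

```text
time: 15.4
ee_pos: [0.5188, 0.1932, 0.3047]
orientation: [[-0.999, -0.035, -0.0], [-0.035, 0.999, 0.0], [0.0, 0.0, -1.0]]
contact_force: [-3.7, -1.4, 11.2]
finger_gap: 0.673
finger_force: 23.9
```

```bash
python3 -c "
from h import *
cv2.imwrite('pics/s5.png',tilt());cv2.imwrite('pics/w5.png',wcap())"
```

```text
t 15.4 [0.5188 0.1932 0.3047] F [-3.7 -1.4 11.2] gap 0.673 23.9
[208, 207, 6, 6, 17] [210.8 209.5] blob xz rel grasp mm [-6. 41.]
wrist blob [209 211  94  11 974] [255. 216.] [0.4755 0.1912 0.195 ]
wrist blob [ 212  295   89   37 2483] [256. 313.] [0.5113 0.1927 0.195 ]
```

The wrist blobs show the cap moving away and the label rising: it is tilting, about 20°. Continue the arc.

apply_moves --deltas '[{"grip": -1,"delta_pos": [-0.86,0,0.19],"twist": 0},{"grip": -1,"delta_pos": [-0.83,0,0.28],"twist": 0},{"grip": -1,"delta_pos": [-0.8,0,0.36],"twist": 0},{"grip": -1,"delta_pos": [-0.75,0,0.44],"twist": 0},{"grip": -1,"delta_pos": [-0.7,0,0.51],"twist": 0},{"grip": -1,"delta_pos": [-0.64,0,0.58],"twist": 0}]'

```text
time: 16.25
ee_pos: [0.5651, 0.1948, 0.2815]
orientation: [[-0.999, -0.035, 0.003], [-0.035, 0.999, 0.001], [-0.003, 0.0, -1.0]]
contact_force: [3.1, 0.4, 9.5]
finger_gap: 0.673
finger_force: 28.1
```

```bash
python3 -c "
from h import *
cv2.imwrite('pics/s6.png',tilt());cv2.imwrite('pics/w6.png',wcap())"
```

```text
t 16.25 [0.5651 0.1948 0.2815] F [3.1 0.4 9.5] gap 0.673 28.1
[202, 213, 10, 7, 16] [206.4 215.9] blob xz rel grasp mm [-28.  16.]
wrist blob [ 203  219  107   19 1951] [256. 228.] [0.5147 0.1927 0.195 ]
```

apply_moves --deltas '[{"grip": -1,"delta_pos": [-0.57,0,0.6],"twist": 0},{"grip": -1,"delta_pos": [-0.5,0,0.68],"twist": 0},{"grip": -1,"delta_pos": [-0.43,0,0.72],"twist": 0},{"grip": -1,"delta_pos": [-0.35,0,0.7],"twist": 0},{"grip": -1,"delta_pos": [-0.1,0,0.2],"twist": 0}]'

```text
time: 16.98
ee_pos: [0.5842, 0.1954, 0.2516]
orientation: [[-0.999, -0.035, 0.001], [-0.035, 0.999, 0.0], [-0.001, 0.0, -1.0]]
contact_force: [4.1, -0.2, 5.5]
finger_gap: 0.676
finger_force: 28.8
```

```bash
python3 -c "
from h import *
a=tilt();b=wcap()
cv2.imwrite('pics/c7.png',np.hstack([cv2.resize(a[170:275,130:270],(400,300)),cv2.resize(b,(400,300))]))"
```

```text
t 16.98 [0.5842 0.1954 0.2516] F [ 4.1 -0.2  5.5] gap 0.676 28.8
[197, 213, 9, 6, 11] [201.  215.5] blob xz rel grasp mm [-18.  24.]
wrist blob [ 199  247  115   19 2167] [256. 256.] [0.523 0.193 0.195]
```

View pics/c7.png

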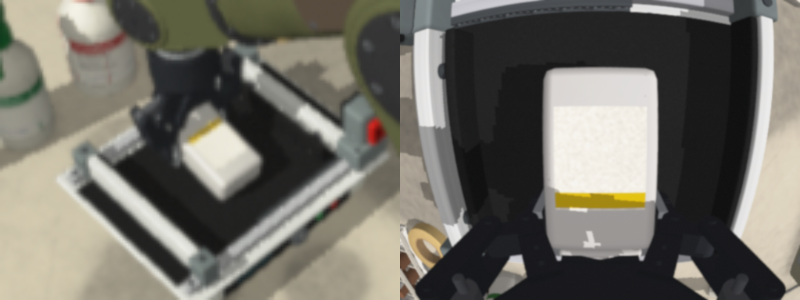

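Nearly lying flat: the wrist view shows the broad label side up, square between the bars, base edge at (600,70) in the composite. Lower the last millimetres.

apply_moves --deltas '[{"grip": -1,"delta_pos": [-0.05,0,0.15],"twist": 0},{"grip": -1,"delta_pos": [-0.05,0,0.15],"twist": 0},{"grip": -1,"delta_pos": [0,0,0.1],"twist": 0},{"grip": -1,"delta_pos": [0,0,0],"twist": 0}]'

```text
time: 17.58
ee_pos: [0.5848, 0.1955, 0.2477]
orientation: [[-0.999, -0.035, 0.0], [-0.035, 0.999, 0.0], [-0.0, 0.0, -1.0]]
contact_force: [3.9, -0.9, 3.2]
finger_gap: 0.676
finger_force: 28.8
```

```bash
python3 -c "
from h import *
c=ctrl.camera_info('wrist')
a=tilt();b=wcap();g=cv2.cvtColor(b,cv2.COLOR_BGR2GRAY)
print(c['T'][:3,3].round(3))
for u in (230,256,290):
  col=g[60:140,u].astype(int);d=np.diff(cv2.GaussianBlur(g[:,u].astype(float).reshape(-1,1),(1,5),0).ravel())[60:140];v=60+d.argmax()+.5
  print('base edge',u,v,wat(c,u,v,.108).round(4),wat(c,u,v,.075).round(4))
"
```

```text
t 17.57 [0.5848 0.1955 0.2477] F [ 3.9 -0.9  3.2] gap 0.676 28.8
[197, 214, 7, 6, 8] [199.6 216.6] blob xz rel grasp mm [-10.  15.]
wrist blob [ 198  250  116   20 2158] [256. 260.] [0.5218 0.193  0.195 ]
[0.509 0.193 0.216]
base edge 230 85.5 [0.5034 0.1831 0.108 ] [0.5016 0.1802 0.075 ]
base edge 256 85.5 [0.5032 0.1924 0.108 ] [0.5013 0.1924 0.075 ]
base edge 290 85.5 [0.5026 0.2046 0.108 ] [0.5005 0.2082 0.075 ]
```

apply_moves --deltas '[{"grip": -1,"delta_pos": [0,0,0.1],"twist": 0},{"grip": -1,"delta_pos": [0,0,0.1],"twist": 0},{"grip": -1,"delta_pos": [0,0,0],"twist": 0}]'

```text
time: 18.05
ee_pos: [0.5848, 0.1955, 0.2455]
orientation: [[-0.999, -0.035, -0.0], [-0.035, 0.999, -0.0], [0.0, -0.0, -1.0]]
contact_force: [2.5, 0.3, 3.2]
finger_gap: 0.679
finger_force: 28.8
```

apply_moves --deltas '[{"grip": -1,"delta_pos": [0,0,0.1],"twist": 0},{"grip": -1,"delta_pos": [0,0,0.1],"twist": 0},{"grip": -1,"delta_pos": [0,0,0],"twist": 0}]'

```text
time: 18.42
ee_pos: [0.5848, 0.1955, 0.2435]
orientation: [[-0.999, -0.035, -0.0], [-0.035, 0.999, -0.0], [0.0, -0.0, -1.0]]
contact_force: [2.8, 0.5, 3.9]
finger_gap: 0.673
finger_force: 28.8
```

apply_moves --deltas '[{"grip": -1,"delta_pos": [0,0,0.1],"twist": 0},{"grip": -1,"delta_pos": [0,0,0.1],"twist": 0},{"grip": -1,"delta_pos": [0,0,0],"twist": 0}]'

```text
time: 18.8
ee_pos: [0.5848, 0.1955, 0.2416]
orientation: [[-0.999, -0.035, -0.0], [-0.035, 0.999, -0.0], [0.0, -0.0, -1.0]]
contact_force: [3.1, 0.7, 3.2]
finger_gap: 0.676
finger_force: 28.8
```

```bash
python3 -c "
from h import *
a=tilt();b=wcap()
cv2.imwrite('pics/w8.png',b)"
```

```text
t 18.8 [0.5848 0.1955 0.2416] F [3.1 0.7 3.2] gap 0.676 28.8
[200, 213, 6, 5, 7] [202.6 214.9] blob xz rel grasp mm [-28.  45.]
wrist blob [ 198  257  117   19 2110] [256. 266.] [0.5186 0.1929 0.195 ]
```

```bash
python3 - <<'E'
from h import *
from scipy.optimize import brentq
c=ctrl.camera_info('wrist')
for f in('pics/w8.png',):
  g=cv2.GaussianBlur(cv2.cvtColor(cv2.imread(f),cv2.COLOR_BGR2GRAY),(5,5),0).astype(float)
  for v in range(95,275,15):
    r=g[v];d=np.diff(r);L=150+d[150:230].argmax()+.5;R=280+d[280:360].argmin()+.5
    w=lambda z:np.linalg.norm(wat(c,R,v,z)-wat(c,L,v,z))-.058
    z=brentq(w,-.1,.2);print(v,L,R,round(z,4),((wat(c,L,v,z)+wat(c,R,v,z))/2).round(4)[:2])
E
```

```text
95 179.5 331.5 0.0971 [0.5056 0.1923]
110 176.5 335.5 0.1029 [0.5113 0.1927]
125 177.5 334.5 0.1022 [0.5169 0.1929]
140 177.5 334.5 0.1031 [0.5224 0.1931]
155 177.5 334.5 0.1042 [0.5279 0.1933]
170 177.5 333.5 0.1048 [0.5334 0.1933]
185 178.5 333.5 0.1056 [0.539  0.1937]
200 179.5 332.5 0.1058 [0.5448 0.1939]
215 180.5 331.5 0.1063 [0.5508 0.1941]
230 181.5 330.5 0.1069 [0.5568 0.1943]
245 181.5 329.5 0.1085 [0.5626 0.1943]
260 173.5 327.5 0.1151 [0.5656 0.1924]
```

apply_moves --deltas '[{"grip": -1,"delta_pos": [0,0,0.1],"twist": 0},{"grip": -1,"delta_pos": [0,0,0.1],"twist": 0},{"grip": -1,"delta_pos": [0,0,0],"twist": 0}]'

```text
time: 19.27
ee_pos: [0.5848, 0.1955, 0.2396]
orientation: [[-0.999, -0.035, -0.0], [-0.035, 0.999, -0.0], [0.0, -0.0, -1.0]]
contact_force: [3.0, -0.5, 2.6]
finger_gap: 0.676
finger_force: 28.8
```

apply_moves --deltas '[{"grip": -1,"delta_pos": [0,0,0.1],"twist": 0},{"grip": -1,"delta_pos": [0,0,0.1],"twist": 0},{"grip": -1,"delta_pos": [0,0,0],"twist": 0}]'

```text
time: 19.65
ee_pos: [0.5848, 0.1955, 0.2389]
orientation: [[-0.999, -0.035, 0.0], [-0.035, 0.999, 0.0], [-0.0, -0.0, -1.0]]
contact_force: [-4.0, -1.8, 16.4]
finger_gap: 0.68
finger_force: 35.9
```

apply_moves --deltas '[{"grip": -1,"delta_pos": [0,0,-0.15],"twist": 0},{"grip": -1,"delta_pos": [0,0,0],"twist": 0}]'

```text
time: 19.9
ee_pos: [0.5846, 0.1955, 0.239]
orientation: [[-0.999, -0.035, -0.001], [-0.035, 0.999, -0.0], [0.001, -0.0, -1.0]]
contact_force: [-1.7, -0.7, 4.8]
finger_gap: 0.681
finger_force: 30.5
```

```bash
cat >> h.py <<'E'
from scipy.optimize import brentq
def lie(im,c):
  g=cv2.GaussianBlur(cv2.cvtColor(im,cv2.COLOR_BGR2GRAY),(5,5),0).astype(float);o=[]
  for v in range(110,250,15):
    d=np.diff(g[v]);L=150+d[150:230].argmax()+.5;R=280+d[280:360].argmin()+.5
    z=brentq(lambda z:np.linalg.norm(wat(c,R,v,z)-wat(c,L,v,z))-.058,-.1,.2);p=(wat(c,L,v,z)+wat(c,R,v,z))/2;o.append([p[0],p[1],z])
  o=np.array(o);print('z',o[:,2].round(4),'slope deg',np.degrees(np.polyfit(o[:,0],o[:,2],1)[0]).round(1),'yaw slope deg',np.degrees(np.polyfit(o[:,0],o[:,1],1)[0]).round(1))
E
python3 -c "
from h import *
c=ctrl.camera_info('wrist');b=wcap();lie(b,c);s=ctrl.observe();print(s['ee_pos'],s['contact_force'])
cv2.imwrite('pics/w9.png',b)
g=cv2.cvtColor(b,cv2.COLOR_BGR2GRAY)
print('base',[60+np.diff(cv2.GaussianBlur(g[:,u].astype(float).reshape(-1,1),(1,5),0).ravel())[60:140].argmax() for u in(230,256,290)],wat(c,256,85.5,.1).round(4))"
```

```text
wrist blob [ 198  260  117   18 2072] [256. 268.] [0.517  0.1928 0.195 ]
z [0.1017 0.1024 0.1033 0.103  0.1043 0.1044 0.1047 0.1051 0.1058 0.1067] slope deg 5.0 yaw slope deg 2.0
[0.58462547 0.19546016 0.23896581] [-2.34485361 -1.29789283  4.08464924]
base [np.int64(86), np.int64(86), np.int64(86)] [0.5029 0.1924 0.1   ]
```

apply_moves --deltas '[{"grip": -1,"delta_pos": [0,0,-0.3],"twist": 0},{"grip": -1,"delta_pos": [0.5,0,0],"twist": 0},{"grip": -1,"delta_pos": [0.7,0,0],"twist": 0},{"grip": -1,"delta_pos": [0.7,0,0],"twist": 0},{"grip": -1,"delta_pos": [0,0,0.1],"twist": 0},{"grip": -1,"delta_pos": [0,0,0.1],"twist": 0},{"grip": -1,"delta_pos": [0,0,0.1],"twist": 0},{"grip": -1,"delta_pos": [0,0,0.1],"twist": 0},{"grip": -1,"delta_pos": [0,0,0],"twist": 0}]'

```text
time: 21.08
ee_pos: [0.566, 0.1948, 0.2389]
orientation: [[-0.999, -0.035, 0.0], [-0.035, 0.999, 0.0], [-0.0, 0.0, -1.0]]
contact_force: [-3.5, -2.0, 9.1]
finger_gap: 0.674
finger_force: 31.5
```

```bash
python3 -c "
from h import *
c=ctrl.camera_info('wrist');b=wcap();lie(b,c);s=ctrl.observe();print(s['ee_pos'],s['contact_force'])"
```

```text
wrist blob [ 198  260  117   18 2054] [256. 268.] [0.4984 0.1922 0.195 ]
z [0.1016 0.1023 0.1032 0.1029 0.1042 0.1043 0.1046 0.1051 0.1057 0.1066] slope deg 5.1 yaw slope deg 2.0
[0.56597383 0.19479937 0.2389577 ] [-2.80803053 -0.71994319  6.9767618 ]
```

apply_moves --deltas '[{"grip": 0.35,"delta_pos": [0,0,0],"twist": 0},{"grip": 0.37,"delta_pos": [0,0,0],"twist": 0},{"grip": 0.4,"delta_pos": [0,0,0],"twist": 0},{"grip": 0.5,"delta_pos": [0,0,-0.1],"twist": 0},{"grip": 0.8,"delta_pos": [0,0,0],"twist": 0},{"grip": 0.8,"delta_pos": [0,0,0],"twist": 0}]'

```text
time: 21.88
ee_pos: [0.5658, 0.1948, 0.2391]
orientation: [[-0.999, -0.035, -0.0], [-0.035, 0.999, -0.0], [0.0, -0.0, -1.0]]
contact_force: [-0.7, -0.6, 0.3]
finger_gap: 0.902
finger_force: 0.0
```

```bash
python3 -c "
from h import *
c=ctrl.camera_info('wrist');b=wcap();lie(b,c);s=ctrl.observe();print(s['ee_pos'],s['contact_force'],s['finger_gap'])"
```

```text
wrist blob [ 201  260  111   17 1800] [256. 268.] [0.4983 0.1922 0.195 ]
z [0.1004 0.1011 0.102  0.1017 0.1016 0.1016 0.1019 0.1016 0.1015 0.1023] slope deg 1.1 yaw slope deg 2.1
[0.56581231 0.19481315 0.23908116] [-0.195898    0.04617686 -0.1230407 ] 0.9007192953538699
```

```bash
python3 - <<'E'
from h import *
s=ctrl.observe();y=yaw(np.array(s['orientation']));p=s['ee_pos'].copy();p[2]+=.12
for x in rows(p,0,y,[.4564,.0637,p[2]],np.radians(2),9):print(x)
E
```

```text
([1.27, -1.41, -0.0], 10.0)
([1.0, -1.61, -0.0], 10.0)
([0.71, -1.76, -0.0], 10.0)
([0.39, -1.86, -0.0], 10.0)
([0.06, -1.9, -0.0], 10.0)
([-0.27, -1.88, -0.0], 10.0)
([-0.59, -1.8, -0.0], 10.0)
([-0.9, -1.67, -0.0], 10.0)
([-1.17, -1.49, -0.0], 10.0)
```

apply_moves --deltas '[{"grip": 0.8,"delta_pos": [0,0,-2],"twist": 0},{"grip": 1,"delta_pos": [0,0,-4],"twist": 0},{"grip": 1,"delta_pos": [0,0,-6],"twist": 0},{"grip": 1,"delta_pos": [1.27,-1.41,0],"twist": 10},{"grip": 1,"delta_pos": [1.0,-1.61,0],"twist": 10},{"grip": 1,"delta_pos": [0.71,-1.76,0],"twist": 10},{"grip": 1,"delta_pos": [0.39,-1.86,0],"twist": 10},{"grip": 1,"delta_pos": [0.06,-1.9,0],"twist": 10},{"grip": 1,"delta_pos": [-0.27,-1.88,0],"twist": 10},{"grip": 1,"delta_pos": [-0.59,-1.8,0],"twist": 10},{"grip": 1,"delta_pos": [-0.9,-1.67,0],"twist": 10},{"grip": 1,"delta_pos": [-1.17,-1.49,0],"twist": 10},{"grip": 1,"delta_pos": [0,0,0],"twist": 0},{"grip": 1,"delta_pos": [0,0,0],"twist": 0}]'

```text
time: 23.68
ee_pos: [0.4566, 0.064, 0.36]
orientation: [[-0.038, 0.999, 0.001], [0.999, 0.038, 0.0], [0.0, 0.001, -1.0]]
contact_force: [-0.4, 0.5, -0.0]
finger_gap: 0.998
finger_force: 0.0
```

```bash
python3 - <<'E'
from h import *
s=ctrl.observe();c=ctrl.camera_info('wrist');im=ctrl.get_image('wrist')
print(s['ee_pos'],np.degrees(yaw(np.array(s['orientation']))),s['time'],s['contact_force'],s['finger_gap'])
cv2.imwrite('pics/w10.png',im);hsv=cv2.cvtColor(im,cv2.COLOR_BGR2HSV)
m=cv2.inRange(hsv,(0,170,130),(5,255,255))|cv2.inRange(hsv,(175,170,130),(180,255,255));k,l,st,ce=cv2.connectedComponentsWithStats(m)
for i in range(1,k):
  if st[i,4]>60:print(st[i],ce[i].round(0),wat(c,*ce[i],.144).round(4),'R',wat(c,st[i,0]+st[i,2],ce[i][1],.144).round(4),'top',wat(c,ce[i][0],st[i,1],.144).round(4),'bot',wat(c,ce[i][0],st[i,1]+st[i,3],.144).round(4))
E
```

```text
[0.45662666 0.06401535 0.35996768] 2.1874546099298637 23.675 [-0.44480795  0.49662534 -0.01312055] 0.9975875351939454
[215 196  16  42 530] [222. 217.] [0.4346 0.0641 0.144 ] R [0.4406 0.0643 0.144 ] top [0.4345 0.0787 0.144 ] bot [0.4345 0.0481 0.144 ]
```

View pics/w10.png

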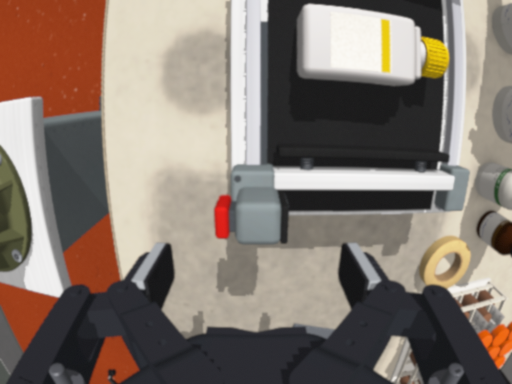

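The bottle lies flat and parallel at (370,47). The clamp grip spans columns 215–288 at row 217, centre x≈0.455, y≈0.064. I'll grip there, shifted 3 mm towards the rest.

apply_moves --deltas '[{"grip": 1,"delta_pos": [0,0.14,3],"twist": 0},{"grip": 1,"delta_pos": [0,0,3],"twist": 0},{"grip": 1,"delta_pos": [0,0,1.9],"twist": 0},{"grip": 0.5,"delta_pos": [0,0,0],"twist": 0},{"grip": 0.2,"delta_pos": [0,0,0],"twist": 0},{"grip": -1,"delta_pos": [0,0,0],"twist": 0},{"grip": -1,"delta_pos": [0,0,0],"twist": 0},{"grip": -1,"delta_pos": [0,0,0],"twist": 0}]' --newtons 30

```text
time: 24.72
ee_pos: [0.4569, 0.0639, 0.2811]
orientation: [[-0.035, 0.999, -0.004], [0.999, 0.035, -0.0], [0.0, -0.004, -1.0]]
contact_force: [-17.5, 0.8, 14.7]
finger_gap: 0.509
finger_force: 32.1
```

apply_moves --deltas '[{"grip": -1,"delta_pos": [0,-0.15,-0.2],"twist": 0},{"grip": -1,"delta_pos": [0,0,0],"twist": 0},{"grip": -1,"delta_pos": [0.5,0,0],"twist": 0},{"grip": -1,"delta_pos": [1,0,0],"twist": 0},{"grip": -1,"delta_pos": [1,0,0],"twist": 0},{"grip": -1,"delta_pos": [1,0,0],"twist": 0}]'

```text
time: 25.48
ee_pos: [0.4551, 0.0989, 0.2815]
orientation: [[-0.035, 0.999, -0.0], [0.999, 0.035, -0.0], [-0.0, -0.0, -1.0]]
contact_force: [10.0, -1.1, -22.6]
finger_gap: 0.508
finger_force: 36.9
```

apply_moves --deltas '[{"grip": -1,"delta_pos": [0.5,0.05,0.12],"twist": 0},{"grip": -1,"delta_pos": [0.7,0,0],"twist": 0},{"grip": -1,"delta_pos": [0.7,0,0],"twist": 0},{"grip": -1,"delta_pos": [0.7,0,0],"twist": 0},{"grip": -1,"delta_pos": [0.7,0,0],"twist": 0},{"grip": -1,"delta_pos": [0.7,0,0],"twist": 0},{"grip": -1,"delta_pos": [0.7,0,0],"twist": 0},{"grip": -1,"delta_pos": [0.7,0,0],"twist": 0},{"grip": -1,"delta_pos": [0,0,0],"twist": 0}]'

```text
time: 26.6
ee_pos: [0.4533, 0.1531, 0.2813]
orientation: [[-0.035, 0.999, -0.001], [0.999, 0.035, 0.0], [0.0, -0.001, -1.0]]
contact_force: [-6.8, 0.3, -1.0]
finger_gap: 0.512
finger_force: 35.6
```

apply_moves --deltas '[{"grip": -1,"delta_pos": [0.5,-0.03,0],"twist": 0},{"grip": -1,"delta_pos": [0.5,0,0],"twist": 0},{"grip": -1,"delta_pos": [0.5,0,0],"twist": 0},{"grip": -1,"delta_pos": [0.5,0,0],"twist": 0},{"grip": -1,"delta_pos": [0.4,0,0],"twist": 0},{"grip": -1,"delta_pos": [0,0,0],"twist": 0}]'

```text
time: 27.35
ee_pos: [0.4524, 0.1771, 0.2813]
orientation: [[-0.035, 0.999, -0.0], [0.999, 0.035, 0.0], [0.0, -0.0, -1.0]]
contact_force: [-5.1, 0.6, 1.1]
finger_gap: 0.51
finger_force: 36.0
```

```bash
python3 - <<'E'
from h import *
s=ctrl.observe();c=ctrl.camera_info('wrist');im=ctrl.get_image('wrist')
print(s['ee_pos'],s['contact_force'])
cv2.imwrite('pics/w11.png',im)
g=cv2.cvtColor(im,cv2.COLOR_BGR2GRAY)
# profile across the clamp face / bottle / fixed bar along world y at bottle mid x
Y=s['ee_pos'][1]
for u in(330,370): print(u,g[20:230:3,u].tolist())
E
```

```text
[0.45236575 0.17712626 0.28134766] [-5.07250311  0.55330134  1.06521458]
330 [230, 246, 243, 240, 237, 236, 197, 104, 37, 37, 31, 19, 17, 22, 149, 182, 173, 168, 168, 168, 169, 170, 170, 171, 171, 172, 172, 173, 173, 174, 174, 176, 176, 176, 178, 179, 179, 179, 181, 181, 182, 182, 182, 184, 185, 186, 186, 183, 161, 131, 60, 26, 26, 29, 32, 69, 58, 56, 59, 79, 140, 209, 227, 240, 234, 235, 231, 229, 230, 217]
370 [36, 102, 243, 243, 240, 236, 235, 227, 136, 52, 36, 36, 22, 17, 139, 234, 233, 229, 234, 233, 230, 239, 234, 237, 237, 238, 237, 240, 241, 239, 240, 239, 242, 243, 245, 246, 241, 242, 241, 244, 242, 244, 245, 243, 245, 245, 242, 232, 200, 162, 121, 35, 26, 26, 28, 25, 25, 28, 103, 149, 211, 210, 233, 240, 236, 235, 231, 230, 230, 174]
```

apply_moves --deltas '[{"grip": -1,"delta_pos": [0.3,-0.02,0],"twist": 0},{"grip": -1,"delta_pos": [0.3,0,0],"twist": 0},{"grip": -1,"delta_pos": [0,0,0],"twist": 0}]'

```text
time: 27.78
ee_pos: [0.4521, 0.183, 0.2814]
orientation: [[-0.035, 0.999, 0.0], [0.999, 0.035, 0.0], [0.0, 0.0, -1.0]]
contact_force: [-4.2, -2.7, 2.7]
finger_gap: 0.51
finger_force: 36.2
```

apply_moves --deltas '[{"grip": -1,"delta_pos": [0.3,0,0],"twist": 0},{"grip": -1,"delta_pos": [0.2,0,0],"twist": 0},{"grip": -1,"delta_pos": [0,0,0],"twist": 0},{"grip": -1,"delta_pos": [0,0,0],"twist": 0}]'

```text
time: 28.28
ee_pos: [0.452, 0.1876, 0.2814]
orientation: [[-0.035, 0.999, -0.0], [0.999, 0.035, -0.001], [-0.001, -0.0, -1.0]]
contact_force: [-5.7, -6.4, 4.0]
finger_gap: 0.51
finger_force: 36.2
```

```bash
python3 - <<'E'
from h import *
s=ctrl.observe();c=ctrl.camera_info('wrist');im=ctrl.get_image('wrist')
print(s['ee_pos'],s['contact_force'],s['finger_gap'])
cv2.imwrite('pics/w12.png',im)
g=cv2.cvtColor(im,cv2.COLOR_BGR2GRAY)
for u in(330,370): print(u,g[20:230:3,u].tolist())
E
```

```text
[0.45196898 0.18755258 0.28135194] [-5.69470226 -6.40275364  4.02420337] 0.5098636998839227
330 [36, 36, 36, 35, 36, 38, 190, 245, 244, 241, 237, 236, 227, 138, 42, 37, 34, 24, 114, 171, 169, 168, 170, 172, 172, 172, 172, 174, 173, 175, 176, 176, 177, 177, 178, 178, 179, 181, 181, 182, 183, 183, 184, 184, 185, 186, 186, 188, 188, 188, 189, 189, 174, 144, 85, 28, 27, 26, 32, 59, 91, 201, 226, 240, 234, 234, 231, 228, 230, 217]
370 [205, 39, 35, 36, 35, 36, 37, 93, 241, 243, 240, 236, 234, 231, 161, 70, 37, 37, 98, 231, 235, 230, 229, 240, 230, 238, 240, 236, 239, 240, 239, 240, 243, 240, 240, 241, 242, 243, 244, 245, 245, 242, 242, 244, 243, 244, 245, 243, 244, 246, 243, 239, 208, 168, 122, 31, 27, 36, 63, 125, 132, 207, 232, 240, 235, 235, 231, 230, 231, 176]
```

apply_moves --deltas '[{"grip": -1,"delta_pos": [0.2,0,0],"twist": 0},{"grip": -1,"delta_pos": [0,0,0],"twist": 0},{"grip": 0.1,"delta_pos": [0,0,0],"twist": 0},{"grip": 0.3,"delta_pos": [0,0,0],"twist": 0},{"grip": 0.5,"delta_pos": [0,0,0],"twist": 0},{"grip": 1,"delta_pos": [0,0,0],"twist": 0},{"grip": 1,"delta_pos": [0,0,0],"twist": 0},{"grip": 1,"delta_pos": [0,0,0],"twist": 0}]'

```text
time: 29.32
ee_pos: [0.452, 0.1897, 0.2811]
orientation: [[-0.035, 0.999, 0.0], [0.999, 0.035, 0.0], [0.0, 0.0, -1.0]]
contact_force: [0.0, 0.3, 0.7]
finger_gap: 1.0
finger_force: 0.0
```

apply_moves --deltas '[{"grip": 1,"delta_pos": [0,0,-3],"twist": 0},{"grip": 1,"delta_pos": [0,0,-4.9],"twist": 0},{"grip": 1,"delta_pos": [0,0,0],"twist": 0},{"grip": 1,"delta_pos": [0,0,0],"twist": 0}]'

```text
time: 29.82
ee_pos: [0.4517, 0.1896, 0.3595]
orientation: [[-0.035, 0.999, -0.0], [0.999, 0.035, -0.0], [-0.0, -0.0, -1.0]]
contact_force: [-0.0, -0.6, -0.2]
finger_gap: 1.0
finger_force: 0.0
```

```bash
python3 - <<'E'
from h import *
s=ctrl.observe();c=ctrl.camera_info('wrist');im=ctrl.get_image('wrist')
print(s['ee_pos'],s['time'])
cv2.imwrite('pics/w13.png',im);hsv=cv2.cvtColor(im,cv2.COLOR_BGR2HSV)
def red(hsv):
  m=cv2.inRange(hsv,(0,170,130),(5,255,255))|cv2.inRange(hsv,(175,170,130),(180,255,255));k,l,st,ce=cv2.connectedComponentsWithStats(m)
  for i in range(1,k):
    if st[i,4]>60 and 150<st[i,0]<260:print(st[i],ce[i].round(1),wat(c,*ce[i],.144).round(4))
red(hsv)   # before: [215 196 16 42] c(222,217) at tool y .0640
g=cv2.cvtColor(im,cv2.COLOR_BGR2GRAY)
print(g[217,200:300].tolist());print(cv2.cvtColor(cv2.imread('pics/w10.png'),cv2.COLOR_BGR2GRAY)[217,200:300].tolist())
for u in(310,330,370): print(u,g[0:200:3,u].tolist())
E
```

```text
[0.45173791 0.18959616 0.35947453] 29.825
[217 209  15  42 513] [223.8 229.5] [0.4305 0.1804 0.144 ]
[189, 188, 186, 185, 183, 181, 180, 180, 180, 180, 181, 182, 184, 185, 186, 184, 171, 140, 104, 78, 74, 76, 78, 78, 77, 77, 75, 74, 71, 70, 65, 68, 69, 71, 72, 72, 75, 86, 98, 109, 116, 123, 128, 135, 138, 141, 142, 142, 142, 142, 142, 142, 142, 142, 142, 142, 142, 143, 143, 143, 143, 144, 144, 144, 143, 144, 144, 144, 144, 145, 144, 145, 146, 145, 144, 141, 137, 131, 125, 115, 93, 64, 41, 36, 33, 34, 37, 39, 41, 36, 30, 28, 28, 27, 27, 29, 27, 27, 28, 28]
[175, 175, 175, 174, 174, 174, 175, 175, 175, 175, 175, 174, 170, 153, 124, 96, 84, 86, 88, 88, 89, 89, 90, 89, 88, 84, 80, 77, 76, 81, 83, 86, 85, 83, 84, 91, 103, 114, 122, 128, 135, 140, 144, 145, 146, 146, 146, 147, 147, 147, 146, 147, 147, 147, 147, 147, 147, 147, 147, 148, 147, 147, 148, 147, 147, 148, 148, 148, 147, 148, 148, 147, 148, 147, 146, 143, 139, 134, 130, 119, 94, 61, 42, 38, 38, 40, 41, 53, 78, 103, 113, 116, 117, 117, 118, 119, 120, 121, 122, 122]
310 [174, 174, 173, 172, 174, 170, 167, 169, 174, 174, 173, 173, 17
[... 208 characters left out ...]
5, 59, 63, 67, 93, 206, 242, 239, 238, 235, 235]
330 [175, 176, 176, 176, 175, 172, 171, 175, 174, 174, 174, 177, 178, 220, 240, 79, 38, 39, 40, 38, 41, 210, 247, 243, 239, 231, 106, 39, 63, 234, 238, 234, 233, 232, 232, 233, 233, 233, 232, 232, 234, 237, 238, 238, 235, 239, 240, 243, 243, 244, 241, 224, 171, 94, 28, 39, 35, 27, 27, 50, 139, 218, 242, 240, 239, 235, 235]
370 [216, 213, 213, 213, 213, 213, 213, 212, 209, 205, 200, 195, 188, 184, 187, 244, 172, 38, 37, 37, 38, 38, 159, 245, 243, 237, 232, 114, 39, 61, 233, 237, 235, 245, 243, 245, 244, 244, 244, 244, 246, 245, 248, 247, 246, 246, 247, 245, 246, 247, 247, 239, 191, 126, 31, 30, 36, 26, 27, 47, 154, 219, 242, 241, 240, 235, 234]
```

```bash
python3 - <<'E'
from h import *
c=ctrl.camera_info('wrist');s=ctrl.observe();dT=np.array(c['T'])[:3,3]-s['ee_pos']
import copy
def prof(f,tcp,u,rng,z):
  cc=copy.copy(c);cc['T']=np.array(c['T']).copy();cc['T'][:3,3]=np.array(tcp)+dT
  g=cv2.GaussianBlur(cv2.cvtColor(cv2.imread(f),cv2.COLOR_BGR2GRAY),(3,3),0).astype(float)[:,u]
  d=np.diff(g);out=[]
  for v in range(*rng):
    if abs(d[v])>14 and abs(d[v])==np.abs(d[v-3:v+4]).max():
      w=wat(cc,u,v+.5,z);out.append((v,int(d[v]),w[0].round(3),round((w[1]-(w[0]-.5503)*.034),4)))
  print(f,u,out)
for u in(310,330,370):
  prof('pics/w10.png',[.4566,.0640,.36],u,(100,240),.10)
  prof('pics/w12.png',[.4520,.1876,.2814],u,(20,240),.10)
  prof('pics/w13.png',s['ee_pos'],u,(20,240),.10)
E
```

```text
pics/w10.png 310 [(169, 42, np.float64(0.499), np.float64(0.0905)), (189, -60, np.float64(0.5), np.float64(0.0739)), (210, 40, np.float64(0.502), np.float64(0.0556))]
pics/w12.png 310 [(35, 63, np.float64(0.475), np.float64(0.3018)), (56, -32, np.float64(0.476), np.float64(0.2906)), (59, -32, np.float64(0.476), np.float64(0.2891)), (194, 27, np.float64(0.48), np.float64(0.2185)), (200, 27, np.float64(0.48), np.float64(0.2151)), (229, -55, np.float64(0.482), np.float64(0.198)), (233, 36, np.float64(0.482), np.float64(0.1955))]
pics/w13.png 310 [(37, 24, np.float64(0.488), np.float64(0.3204)), (42, -61, np.float64(0.488), np.float64(0.3163)), (43, -61, np.float64(0.488), np.float64(0.3155)), (60, 66, np.float64(0.489), np.float64(0.3019)), (76, -49, np.float64(0.489), np.float64(0.2894)), (84, 60, np.float64(0.49), np.float64(0.2832)), (158, -32, np.float64(0.493), np.float64(0.2254)), (181, 40, np.float64(0.495), np.float64(0.2066)), (201, -59, np.float64(0.496), np.float64(0.1896))]
pics/w10.png 330 [(168, 33, np.float64(0.515), np.float64(0.0915)), (169, 33, np.float64(0.515), np.fl
[... 1348 characters left out ...]
t64(0.508), np.float64(0.2837)), (183, -31, np.float64(0.514), np.float64(0.2249)), (194, 29, np.float64(0.515), np.float64(0.2185)), (201, 27, np.float64(0.515), np.float64(0.2144)), (227, -53, np.float64(0.518), np.float64(0.1984))]
pics/w13.png 370 [(42, 22, np.float64(0.537), np.float64(0.321)), (48, -64, np.float64(0.537), np.float64(0.316)), (65, 67, np.float64(0.537), np.float64(0.3019)), (80, -48, np.float64(0.538), np.float64(0.2897)), (88, 61, np.float64(0.538), np.float64(0.2833)), (159, -33, np.float64(0.544), np.float64(0.2257)), (160, -33, np.float64(0.544), np.float64(0.2249)), (179, 37, np.float64(0.546), np.float64(0.2088)), (200, -60, np.float64(0.549), np.float64(0.1903))]
```

The clamp backed off while I let go: it is now at ≈0.116, with the bottle still at the fixed bar. The squeeze got too weak to hold against the spring before the button came out. I'll redo it, keeping the rest-side pad loaded while the button comes out.

apply_moves --deltas '[{"grip": 1,"delta_pos": [-0.95,0.04,2],"twist": 0},{"grip": 1,"delta_pos": [0,0,4],"twist": 0},{"grip": 1,"delta_pos": [0,0,1.8],"twist": 0},{"grip": 0.5,"delta_pos": [0,0,0],"twist": 0},{"grip": 0.2,"delta_pos": [0,0,0],"twist": 0},{"grip": -1,"delta_pos": [0,0,0],"twist": 0},{"grip": -1,"delta_pos": [0,0,0],"twist": 0},{"grip": -1,"delta_pos": [0,0,0],"twist": 0}]' --newtons 30

```text
time: 30.88
ee_pos: [0.4523, 0.1803, 0.2827]
orientation: [[-0.035, 0.999, -0.001], [0.999, 0.035, 0.0], [0.0, -0.001, -1.0]]
contact_force: [-6.5, -0.5, 4.4]
finger_gap: 0.507
finger_force: 33.0
```

apply_moves --deltas '[{"grip": -1,"delta_pos": [0.3,-0.05,-0.08],"twist": 0},{"grip": -1,"delta_pos": [0.3,0,0],"twist": 0},{"grip": -1,"delta_pos": [0.2,0,0],"twist": 0},{"grip": -1,"delta_pos": [0,0,0],"twist": 0},{"grip": -1,"delta_pos": [0,0,0],"twist": 0}]'

```text
time: 31.5
ee_pos: [0.4519, 0.1879, 0.2828]
orientation: [[-0.035, 0.999, -0.0], [0.999, 0.035, -0.001], [-0.001, -0.0, -1.0]]
contact_force: [2.6, -6.4, -5.6]
finger_gap: 0.511
finger_force: 34.1
```

apply_moves --deltas '[{"grip": -1,"delta_pos": [0.27,0,0.02],"twist": 0},{"grip": -1,"delta_pos": [0,-0.05,0],"twist": 0},{"grip": -1,"delta_pos": [0,0,0],"twist": 0},{"grip": -1,"delta_pos": [0,0,0],"twist": 0}]'

```text
time: 32.0
ee_pos: [0.4516, 0.1903, 0.2828]
orientation: [[-0.034, 0.999, 0.001], [0.999, 0.034, -0.001], [-0.001, 0.001, -1.0]]
contact_force: [7.6, -8.5, -5.7]
finger_gap: 0.511
finger_force: 35.0
```

apply_moves --deltas '[{"grip": -1,"delta_pos": [0.03,-0.04,0],"twist": 0},{"grip": 0.02,"delta_pos": [0,0,0],"twist": 0},{"grip": 0.045,"delta_pos": [0,-0.05,0],"twist": 0},{"grip": 0.07,"delta_pos": [0,-0.05,0],"twist": 0},{"grip": 0.095,"delta_pos": [0,-0.05,0],"twist": 0},{"grip": 0.12,"delta_pos": [0,-0.05,0],"twist": 0},{"grip": 0.12,"delta_pos": [0,0,0],"twist": 0}]'

```text
time: 32.88
ee_pos: [0.4493, 0.1909, 0.2829]
orientation: [[-0.035, 0.999, 0.002], [0.999, 0.035, -0.0], [-0.0, 0.002, -1.0]]
contact_force: [8.2, -3.9, -7.0]
finger_gap: 0.56
finger_force: 8.6
```

apply_moves --deltas '[{"grip": 0.145,"delta_pos": [0,-0.05,0],"twist": 0},{"grip": 0.17,"delta_pos": [0,-0.05,0],"twist": 0},{"grip": 0.195,"delta_pos": [0,-0.05,0],"twist": 0},{"grip": 0.22,"delta_pos": [0,-0.05,0],"twist": 0},{"grip": 0.22,"delta_pos": [0,0,0],"twist": 0}]'

```text
time: 33.5
ee_pos: [0.4472, 0.1911, 0.2831]
orientation: [[-0.035, 0.999, 0.002], [0.999, 0.035, 0.001], [0.001, 0.002, -1.0]]
contact_force: [8.7, 0.1, -4.4]
finger_gap: 0.61
finger_force: 4.0
```

apply_moves --deltas '[{"grip": 0.35,"delta_pos": [0,0.1,0],"twist": 0},{"grip": 0.6,"delta_pos": [0,0.2,0],"twist": 0},{"grip": 1,"delta_pos": [0,0.2,0],"twist": 0},{"grip": 1,"delta_pos": [0,0,0],"twist": 0},{"grip": 1,"delta_pos": [0,0,-3],"twist": 0},{"grip": 1,"delta_pos": [0,0,-4.7],"twist": 0},{"grip": 1,"delta_pos": [0,0,0],"twist": 0},{"grip": 1,"delta_pos": [0,0,0],"twist": 0}]'

```text
time: 34.5
ee_pos: [0.4516, 0.1911, 0.3591]
orientation: [[-0.035, 0.999, -0.001], [0.999, 0.035, -0.0], [-0.0, -0.001, -1.0]]
contact_force: [-0.2, 0.4, 0.4]
finger_gap: 1.0
finger_force: 0.0
```

```bash
python3 - <<'E'
from h import *
s=ctrl.observe();c=ctrl.camera_info('wrist');im=ctrl.get_image('wrist');print(s['ee_pos'],s['time'],s['contact_force'])
cv2.imwrite('pics/w14.png',im);G=cv2.GaussianBlur(cv2.cvtColor(im,cv2.COLOR_BGR2GRAY),(3,3),0).astype(float)
for u in(310,330,370):
  d=np.diff(G[:,u]);o=[]
  for v in range(20,240):
    if abs(d[v])>14 and abs(d[v])==np.abs(d[v-3:v+4]).max():
      w=wat(c,u,v+.5,.1);o.append((v,int(d[v]),float(round(w[1]-(w[0]-.5503)*.034,4))))
  print(u,o)
hsv=cv2.cvtColor(im,cv2.COLOR_BGR2HSV);m=cv2.inRange(hsv,(0,170,130),(5,255,255))|cv2.inRange(hsv,(175,170,130),(180,255,255));k,l,st,ce=cv2.connectedComponentsWithStats(m)
for i in range(1,k):
  if st[i,4]>60 and 150<st[i,0]<260:
    print(st[i],ce[i].round(1),wat(c,*ce[i],.144).round(4));v=int(ce[i][1])
    d=np.diff(G[v]);print('red left',wat(c,190+d[190:240].argmin()+.5,v,.144)[0],'gray right',wat(c,262+d[262:300].argmin()+.5,v,.144)[0])
E
```

```text
[0.45164083 0.19109958 0.35905975] 34.5 [-0.23149459  0.36208598  0.41386255]
310 [(38, 21, 0.3211), (44, -63, 0.3163), (62, 70, 0.302), (78, -49, 0.2894), (86, 56, 0.2832), (160, -32, 0.2253), (178, 42, 0.2107), (198, -57, 0.1938)]
330 [(39, 22, 0.3215), (45, -62, 0.3166), (63, 69, 0.3022), (79, -48, 0.2895), (86, 56, 0.284), (87, 56, 0.2832), (160, -31, 0.2256), (161, -31, 0.2248), (175, 33, 0.2133), (198, -58, 0.1938)]
370 [(44, 21, 0.3209), (50, -63, 0.3159), (67, 67, 0.3019), (82, -50, 0.2897), (89, 60, 0.2841), (161, -33, 0.2256), (175, 32, 0.2138), (179, 29, 0.2103), (198, -57, 0.1937)]
[217 206  15  42 513] [223.7 226.6] [0.4303 0.1843 0.144 ]
red left 0.42472574879006597 gray right 0.4693838332360644
```

```bash
python3 - <<'E'
from h import *
for f,v in(('w10',217),('w13',229),('w14',226)):
  g=cv2.GaussianBlur(cv2.cvtColor(cv2.imread(f'pics/{f}.png'),cv2.COLOR_BGR2GRAY),(3,3),0).astype(float)
  for dv in(-8,0,8):
    d=np.diff(g[v+dv])
    def sub(a,b):
      w=np.clip(-d[a:b],0,None);i=w.argmax();k=slice(max(i-2,0),i+3);return a+.5+(np.arange(b-a)[k]*w[k]).sum()/w[k].sum()
    hs=cv2.cvtColor(cv2.imread(f'pics/{f}.png'),cv2.COLOR_BGR2HSV)[v+dv].astype(int)
    r=[u for u in range(200,250) if (hs[u,0]<8 or hs[u,0]>172) and hs[u,1]>100]
    print(f,dv,sub(205,228),sub(262,300),sub(262,300)-sub(205,228),'red',r[0],r[-1])
E
```

```text
w10 -8 213.6375 280.4387755102041 66.8012755102041 red 214 229
w10 0 213.74418604651163 280.3314606741573 66.58727462764568 red 214 228
w10 8 214.32926829268294 280.14444444444445 65.8151761517615 red 215 229
w13 -8 215.83928571428572 280.7952380952381 64.9559523809524 red 217 231
w13 0 215.671875 281.1860465116279 65.51417151162792 red 216 230
w13 8 216.15625 280.69565217391306 64.53940217391306 red 217 230
w14 -8 215.76041666666666 281.2692307692308 65.50881410256412 red 216 231
w14 0 215.48387096774195 281.42045454545456 65.93658357771261 red 216 230
w14 8 215.7824427480916 280.8152173913044 65.03277464321278 red 217 230
```

apply_moves --deltas '[{"grip": 1,"delta_pos": [0,0,0],"twist": 0},{"grip": 1,"delta_pos": [0,0,0],"twist": 0},{"grip": 1,"delta_pos": [0,0,0],"twist": 0},{"grip": 1,"delta_pos": [0,0,0],"twist": 0},{"grip": 1,"delta_pos": [0,0,0],"twist": 0},{"grip": 1,"delta_pos": [0,0,0],"twist": 0}]'

```text
time: 35.3
ee_pos: [0.4518, 0.1912, 0.3596]
orientation: [[-0.035, 0.999, 0.0], [0.999, 0.035, 0.0], [0.0, 0.0, -1.0]]
contact_force: [0.1, 0.5, 0.2]
finger_gap: 0.999
finger_force: 0.0
```

```bash
python3 - <<'E'
from h import *
im=ctrl.get_image('wrist');c=ctrl.camera_info('wrist')
a=cv2.imread('pics/w14.png');print('change',cv2.absdiff(a,im)[100:250,200:470].max(),cv2.absdiff(a,im)[100:250,200:470].mean())
g=cv2.cvtColor(im,cv2.COLOR_BGR2GRAY)
# face/bottle strip in front of bar
for u in(345,370,400): print([(v,int(g[v,u])) for v in range(152,184,2)])
z=cv2.cvtColor(cv2.imread('pics/w10.png'),cv2.COLOR_BGR2GRAY)
for u in(345,370,400): print([(v,int(z[v,u])) for v in range(138,172,2)])
E
```

```text
change 69 2.5746090534979422
[(152, 248), (154, 241), (156, 216), (158, 178), (160, 134), (162, 66), (164, 29), (166, 33), (168, 35), (170, 27), (172, 28), (174, 38), (176, 113), (178, 136), (180, 200), (182, 231)]
[(152, 247), (154, 244), (156, 226), (158, 190), (160, 150), (162, 88), (164, 32), (166, 27), (168, 32), (170, 29), (172, 27), (174, 35), (176, 100), (178, 135), (180, 193), (182, 228)]
[(152, 226), (154, 226), (156, 225), (158, 211), (160, 171), (162, 121), (164, 49), (166, 27), (168, 30), (170, 29), (172, 25), (174, 29), (176, 81), (178, 141), (180, 204), (182, 225)]
[(138, 39), (140, 39), (142, 39), (144, 38), (146, 34), (148, 36), (150, 42), (152, 39), (154, 38), (156, 36), (158, 27), (160, 26), (162, 28), (164, 28), (166, 54), (168, 121), (170, 191)]
[(138, 39), (140, 40), (142, 38), (144, 39), (146, 35), (148, 34), (150, 40), (152, 41), (154, 38), (156, 37), (158, 30), (160, 27), (162, 28), (164, 26), (166, 38), (168, 113), (170, 193)]
[(138, 38), (140, 39), (142, 40), (144, 38), (146, 38), (148, 35), (150, 36), (152, 42), (154, 40), (156, 39), (158, 34), (160, 27), (162, 28), (164, 28), (166, 28), (168, 68), (170, 145)]
```

```bash
python3 -c "
from workcell import ctrl
print(ctrl.close_job())"
```

```text
the job is handed in; nothing more can be done
None
```

The job is handed in at about 35 s: the yellow-capped bottle lies on a broad side against the fixed bar with the clamp at about 0.120 m and its rubber face pushed in only about 2–3 mm (the lower locking step). My first release let the clamp back off, so I slid it up again; that it is locked is inferred from two still pictures 0.8 s apart, not from a push test.

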